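Fit the spare mould insert into the mould box

ROBOT

A 6-joint arm with a two-finger parallel gripper is mounted at the origin on the work surface. World frame = base frame: x ahead of the robot, y to its left, z up, the work surface at z = 0. Lengths are in m, angles in rad, forces in N, time in s.
With the tool pointing down it reaches from about 0.35 to 0.975 m from the base axis. Payload 4.9 kg.
Tool frame: the origin (TCP) lies midway between the tips of the shut fingers; the grasp point (between the pads) lies 19 mm behind it; z points along the fingers, y is the direction in which the jaws open and shut (so a half turn about z gives the same grasp; the last joint's range is limited). The gripper opens to 85 mm and grips with 20 to 120 N. Pads are 22 mm wide; open, the fingers measure 114 mm over their backs; the gripper's body (76 mm by 85 mm) begins 54 mm behind the grasp point. The pads swing forward as they close: fully open they stand 13 mm farther back than shut.
Start: joints at [1.039, 0.053, 1.613, -0, 1.476, -0.119], TCP at [0.251, 0.572, 0.204] pointing down, gripper open.
Joint ranges: [-3.01, 3.01], [-1.01, 2.22], [0.06, 2.58], [-1.02, 4.17], [0.09, 2.62], [-3.14, 3.14]. Speed limits (rad/s): [2.57, 2.57, 3.14, 3.14, 3.14, 3.14].

INTERFACE

Orientations are given as a unit quaternion [w, x, y, z].
In Python, from plant import state, grab_frame, camera_params, job_done, boxes_of gives the robot as it stands.
- The arm moves only by the tool step_arm, never from a script. Its argument "steps" is a list of rows, each a list of 4 numbers: the shift along the tool's x, y, z in mm, then the turn about the tool's z in degrees. A call has 1 to 8 rows; each row shifts and turns the pose as measured when the row begins, along the tool's axes as they then stand; what a row does not reach is not made up. A row lasts 1/10 s, in which the tool goes at most 50 mm and 8.59 degrees, less where a joint would pass 70% of its speed; a pose out of reach is approached as far as the arm can. A call is refused whole if a number of a shift passes 50 or a number of a turn 8.59, either way. A call with a gripper value outside its range is refused whole. "claw" is the opening in per cent of the stroke, from 0 (shut) to 100 (fully open), set as the call begins (left out, the last holds). The fingers move at their own pace and stop on an object; the grip force is fixed at half the most. Time passes only in rows, so rows that do not move let the fingers close. It gives the time, the measured TCP pose, the force and the opening at its end, in the units of the state.
- state(): the state, without advancing time (a new reading comes with each control period).
- grab_frame(name): name is "scene" or "side" or "wrist"; returns (picture, depth): 420x560x3 uint8, red, green, blue; 420x560 float32, m along the optical axis (not along the pixel's ray), 0 where there is no reading.
- camera_params(name): a dict with "mtx" (3x3 intrinsics, pixels), "k1" (the pictures are not rectified: a ray, as slopes to the right and down, at radius r is drawn at 1 + k1 r^2 times it, then the intrinsics apply), "extrinsics" (4x4, takes a point from camera to world coordinates); the wrist camera has in their place "T_tool_cam" (4x4, takes a point from camera to tool coordinates, whose origin is the TCP and whose axes are the flange's). Camera axes: x right, y down, z forward; pixel columns grow to the right and rows downward; lengths in m; the calibration is good to about 2 mm. A picture is of the moment at which its call begins: read the wrist's pose just before it. camera_params takes no time and is no camera call.
- job_done(): hands the job in, once; it reports no verdict.
Trained networks look in the newest picture that a camera, given by its name, has taken for a name from the list of things; names that differ only in an ending like _2 or _b are one class to them, and where a whole thing is asked for, a point or a joint stands for the part that bears it (a point fixed in the world has none). Each returns a list of dicts, best first, with "p" (0 to 1); they miss things now and then, are a little off and sometimes report something else, mostly with a low value. They report only what shows in the picture. A call takes as long as a camera call.
- boxes_of(camera, label): "box" ([left, top, width, height] in pixels, round what is visible of it).
The state is a dict: "time": time; "joint_pos": joint angles; "joint_vel": joint speeds; "joint_efforts": joint torques, N m; "tool_pos": TCP position; "tool_rot": TCP orientation; "contact_force": force on the tool from outside, world axes, zero at the start; "ft_torque": the same for the moment, N m; "gripper_width": opening from 0.0 (shut) to 1.0 (fully open).
Only numpy, scipy, OpenCV 4.12 (cv2) and the standard library are available. Lean on these libraries where they do the work, as an engineer would, in place of code of your own. Each camera call takes 0.05 s, during which the arm holds its last target. There are 200 camera calls.

TASK

First draw the red-handled keeper plate of the mould box all the way back; then lift the yellow-topped spare insert out of its cradle, stand it upright and let it go on the cork pad, and take it again across its narrow ends so that it can go down between the others. Lower it fully home, without dropping it, into the one empty place in the row without disturbing its neighbours, let go, and only then slide the keeper fully forward again over the row. Never tip the spare over, and leave the tumbler, the tin and the brass weight where they are.

Things in the scene. Friction and masses are not known exactly. Their poses are not given: they have to be found in the camera images.
- box: fixed mould box; origin on the work surface under the middle of the row; x from its open front to the blue pedestal, y along the row. Floor 6 mm up; five places at y = 0, +-34, +-68 mm, one empty; inserts' tops 86 mm up. End walls: inner faces y = +-86, 51 mm high. Lips: inner faces x = +-31, outer +-36, 16 mm high. Pedestal and side guides (100 mm high) begin at x = 87 mm
- gap_floor (a point): white patch on the box floor in the row's one empty place, seen from above; the point is its middle, at floor height (6 mm above the work surface), axes parallel to the box's. The empty place is about 36 mm wide along y between its neighbours (or neighbour and end wall) and 62 mm along x between the lips
- keeper (a joint): travel of the flat keeper plate along the box's +x, in m: 0 = fully forward (covers the rear 14 mm of all inserts and of the empty place, 3 mm above their tops), 0.065 = fully back (front edge 51 mm behind the inserts). It stays where left; moving it takes 2 to 4 N. Plate 116 (x) x 160 (y) x 6 mm, its top 95 mm above the work surface
- keeper_grip (a point): centre of the keeper plate's red handle, an upright bar 14 (box x) x 44 (box y) x 26 mm tall, from 95 to 121 mm above the work surface; it lies at box y = 0, box x = 80 mm plus the keeper's travel, and moves with the plate. Axes parallel to the box's
- spare_c (a point): the spare graphite insert with a yellow-painted top, 56 (its x) x 32 (its y) x 80 mm tall, 175 to 350 g, loose, its edges rounded 4 mm; it may be turned half round. The point is its centre, 40 mm above its underside. It starts standing in the cradle
- cradle: fixed wooden cradle, origin on the work surface under its middle. Base 100 (x) x 70 (y) x 8 mm; two cheeks 32 mm wide (y), inner faces at x = +-30.5 mm, 86 mm high, cover the narrow ends of the spare standing between them (its top 88 mm up): only its broad faces (+-y) are free. It may stand left or right of the pad
- pad: fixed square cork pad, 110 x 110 x 8 mm, origin on the work surface under its middle, its top 8 mm above the work surface; stand the spare within about 30 mm of its middle
- insert1_c (a point): plain dark graphite mould insert, 56 (its x) x 32 (its y) x 80 mm tall, 200 to 325 g, loose, standing in the mould box; the point is its centre, 40 mm above its underside, with its axes parallel to the box's. Which place along the row it has differs from start to start
- insert2_c (a point): plain dark graphite mould insert, 56 (its x) x 32 (its y) x 80 mm tall, 200 to 325 g, loose, standing in the mould box; the point is its centre, 40 mm above its underside, with its axes parallel to the box's. Which place along the row it has differs from start to start
- insert3_c (a point): plain dark graphite mould insert, 56 (its x) x 32 (its y) x 80 mm tall, 200 to 325 g, loose, standing in the mould box; the point is its centre, 40 mm above its underside, with its axes parallel to the box's. Which place along the row it has differs from start to start
- insert4_c (a point): plain dark graphite mould insert, 56 (its x) x 32 (its y) x 80 mm tall, 200 to 325 g, loose, standing in the mould box; the point is its centre, 40 mm above its underside, with its axes parallel to the box's. Which place along the row it has differs from start to start
- tumbler: green glass tumbler, 68 mm across, 95 mm tall, origin under its middle; leave alone
- tin: red tin, 66 mm across, 90 mm tall, origin under its middle; leave alone
- weight: brass weight with a knob, 52 mm across, 54 mm tall, origin under its middle; leave alone

How it is judged:
On the way, in this order (a step that is already met when the one before it is completed fails the run):
1. the keeper is drawn fully back (at least 58 mm) (value of joint keeper above 0.058 m), for 0.2 s.
2. the spare stands upright on the pad, let go and at rest (horizontal distance between spare_c and pad below 0.045 m and height (world z) of spare_c between 0.044 and 0.052 m and angle between spare_c's own z axis and vertical below 0.06 rad and contact force between the fingers and spare below 0.1 N and linear speed of spare below 0.02 m/s), for 0.2 s.
3. the spare stands fully home in the empty place, let go and at rest, with the keeper still back (horizontal distance between spare_c and gap_floor below 0.009 m and z of spare_c in the frame of box between 0.042 and 0.0495 m and angle between spare_c's own z axis and vertical below 0.06 rad and angle between the x axis of spare_c and the x axis of box, either way round below 0.12 rad and contact force between the fingers and spare below 0.1 N and linear speed of spare below 0.02 m/s and value of joint keeper above 0.05 m), for 0.2 s.
At the end, for the whole second after the job is handed in: Spare on the box floor in the empty place (within 9 mm, centre at 42 to 49.5 mm, tilt under 0.06, square within 0.12 rad), released, at rest; keeper within 6 mm of closed; other inserts within 8 mm of their starts, tilt under 0.08 rad; tumbler, tin and weight within 20 mm of theirs (horizontal distance between spare_c and gap_floor below 0.009 m and z of spare_c in the frame of box between 0.042 and 0.0495 m and angle between spare_c's own z axis and vertical below 0.06 rad and angle between the x axis of spare_c and the x axis of box, either way round below 0.12 rad and contact force between the fingers and spare below 0.1 N and linear speed of spare below 0.02 m/s and distance of each of insert1_c, insert2_c, insert3_c, insert4_c from where it was at the start of the episode below 0.008 m and angle between each of insert1_c, insert2_c, insert3_c, insert4_c's own z axis and vertical below 0.08 rad and distance of each of tumbler, tin, weight from where it was at the start of the episode below 0.02 m and value of joint keeper below 0.006 m and velocity of joint keeper below 0.01 m/s); the robot touches nothing.
It fails at once if a neighbouring insert is disturbed (moved over 12 mm or tipped over 0.2 rad) (distance of any of insert1_c, insert2_c, insert3_c, insert4_c from where it was at the start of the episode above 0.012 m or angle between any of insert1_c, insert2_c, insert3_c, insert4_c's own z axis and vertical above 0.2 rad).
It fails at once if the spare is dropped (moving faster than 0.35 m/s while not held) (contact force between the fingers and spare below 0.1 N and linear speed of spare above 0.35 m/s).
It fails at once if the spare is tipped over (beyond 0.6 rad) (angle between spare_c's own z axis and vertical above 0.6 rad).
It fails at once if the tumbler, the tin or the weight is moved over 30 mm (distance of any of tumbler, tin, weight from where it was at the start of the episode above 0.03 m).
It also fails if it takes over 72 s, if anything falls off the work surface, if the arm or the gripper's body presses on something with over 40 N, if the wrist force passes 120 N, or if a joint passes its speed limit or range.

## Working session

There is one attempt and no reset: what is moved stays moved. The work goes in short steps, Python scripts to look and compute and a tool call to move; the robot and the scene stay as the last step left them, time stands still between calls to the robot, and variables do not carry over. Pictures are saved under pics/ and viewed, about 8 in all and at most 12, crops included, and the job is handed in when it is done.

Besides the shell and the picture viewer there is one more tool, called after "Call:" in YAML: its name, and indented under it one key for each argument. step_arm: Moves the arm, as the interface text tells. Its arguments: {"type":"object","properties":{"steps":{"type":"array"},"claw":{"type":"number"}},"required":["steps"]}

```bash
mkdir -p pics; cat > h.py <<'E'
import numpy as np, cv2
from plant import state, grab_frame, camera_params, job_done, boxes_of
from scipy.spatial.transform import Rotation as R
def Ttool(s=None):
    s=s or state(); q=s['tool_rot']; T=np.eye(4)
    T[:3,:3]=R.from_quat([q[1],q[2],q[3],q[0]]).as_matrix(); T[:3,3]=s['tool_pos']; return T
def cloud(name):
    T0=Ttool(); im,d=grab_frame(name); p=camera_params(name); K=p['mtx']; K=np.array(K)
    T=np.array(p['extrinsics']) if 'extrinsics' in p else T0@np.array(p['T_tool_cam'])
    v,u=np.mgrid[:420,:560]
    dist=np.array([p['k1'],0,0,0,0.])
    n=cv2.undistortPoints(np.stack([u.ravel(),v.ravel()],1).astype(np.float64)[:,None],K,dist).reshape(420,560,2)
    P=np.concatenate([n*d[...,None],d[...,None]],2)@T[:3,:3].T+T[:3,3]
    P[d<=0]=np.nan
    return im,d,P
def save(im,fn): cv2.imwrite('pics/'+fn,im[...,::-1])
E
python3 - <<'E'
from h import *
im1,d1,P1=cloud('scene'); 
for l in ['box','keeper_grip','spare_c','cradle','pad','insert1_c','tumbler','tin','weight']:
    for r in boxes_of('scene',l)[:5]:
        x,y,w,h=r['box']; u,v=int(x+w/2),int(y+h/2); print(l,round(r['p'],2),np.round(r['box']),np.round(P1[min(v,419),min(u,559)],3))
im2,d2,P2=cloud('side')
np.savez('a.npz',im1=im1,P1=P1,im2=im2,P2=P2)
save(im1,'scene0.png'); save(im2,'side0.png')
print(state()); print(camera_params('wrist'))
E
```

```text
box 0.89 [217. 145.  96.  83.] [ 0.606 -0.081  0.097]
box 0.46 [259. 137.  16.  11.] [ 0.478 -0.179  0.087]
keeper_grip 0.72 [226. 141.  75.  52.] [ 0.572 -0.114  0.112]
spare_c 0.94 [366. 202.  26.  35.] [0.5   0.176 0.063]
cradle 0.92 [347. 198.  48.  47.] [0.528 0.165 0.076]
pad 0.67 [400. 234.  61.  61.] [0.503 0.324 0.012]
insert1_c 0.64 [296. 148.  15.  33.] [ 0.477 -0.061  0.078]
tumbler 0.89 [344. 269.  36.  46.] [0.658 0.233 0.013]
tin 0.64 [269. 259.  32.  43.] [0.774 0.106 0.092]
tin 0.36 [227. 143.  72.  50.] [ 0.573 -0.113  0.111]
weight 0.56 [178. 138.  22.  22.] [ 0.588 -0.374  0.036]
weight 0.37 [344. 269.  38.  46.] [0.658 0.233 0.013]
{'time': 0.55, 'joint_pos': array([ 1.03896919e+00,  5.26835281e-02,  1.61289809e+00,  5.52689948e-07,
        1.47601875e+00, -1.18974968e-01]), 'joint_vel': array([-5.41729361e-05,  6.77075070e-04,  6.49978931e-04,  3.35341434e-04,
        1.48063727e-03,  3.34466409e-04]), 'joint_efforts': array([-1.16778820e-04, -3.93311799e+01, -3.70137691e+01, -2.58357346e-05,
        9.33307019e-04, -7.90070942e-06]), 'tool_pos': array([0.25073794, 0.57247395, 0.20371494]), 'tool_rot': array([-1.49340459e-06,  2.04963202e-01,  9.78769680e-01, -3.56574860e-06]), 'contact_force': array([ 1.44383636, -0.4383107 , -0.63467836]), 'ft_torque': array([-0.0179088 , -0.02093613,  0.02423296]), 'gripper_width': 0.9964490721194231}
{'mtx': array([[364.3642475 ,   0.        , 275.97804816],
       [  0.        , 364.3642475 , 202.72929955],
       [  0.        ,   0.        ,   1.        ]]), 'k1': -0.05959580960303412, 'T_tool_cam': array([[-3.85002576e-04, -9.58059028e-01, -2.86570672e-01,
         7.19461227e-02],
       [ 9.99999850e-01, -2.57027843e-04, -4.84190064e-04,
         3.61078858e-04],
       [ 3.90226021e-04, -2.86570815e-01,  9.58058983e-01,
        -1.70679866e-01],
       [ 0.00000000e+00,  0.00000000e+00,  0.00000000e+00,
         1.00000000e+00]])}
```

```bash
python3 - <<'E'
from h import *
a=np.load('a.npz')
def crop(im,x0,y0,x1,y1,s): return cv2.resize(im[y0:y1,x0:x1],None,fx=s,fy=s,interpolation=cv2.INTER_CUBIC)
top=crop(a['im1'],170,110,470,330,2.6)
save(top,'c0.png')
# ortho map 1.25 px/mm
s=1000
O=np.zeros((600,780,3),np.uint8); Z=np.full((600,780),-1.)
for n in '12':
    P=a['P'+n].reshape(-1,3); C=a['im'+n].reshape(-1,3)
    ok=np.isfinite(P).all(1)&(P[:,2]>-.02)&(P[:,2]<.14); P=P[ok];C=C[ok]
    o=np.argsort(P[:,2]); P=P[o];C=C[o]
    r=np.round(580-(P[:,0]-.3)*s).astype(int); c=np.round(380-(P[:,1]-0.02)*s*1).astype(int)
    for dr in(0,1):
      for dc in (0,1):
        k=(r+dr>=0)&(r+dr<600)&(c+dc>=0)&(c+dc<780)
        rr,cc,pp,zz=r[k]+dr,c[k]+dc,C[k],P[k,2]
        m=zz>Z[rr,cc]; Z[rr[m],cc[m]]=zz[m]; O[rr[m],cc[m]]=pp[m]
save(O,'o0.png')
E
```

```text
(no output)
```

View pics/c0.png

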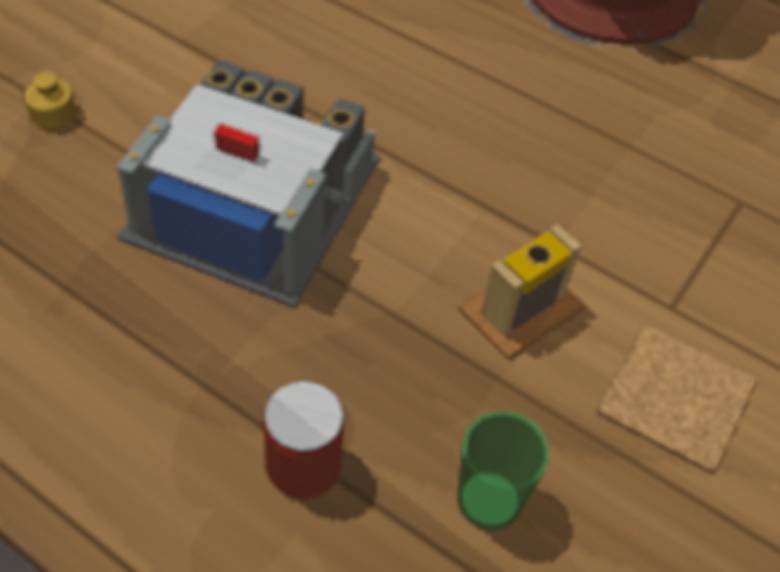

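View pics/o0.png

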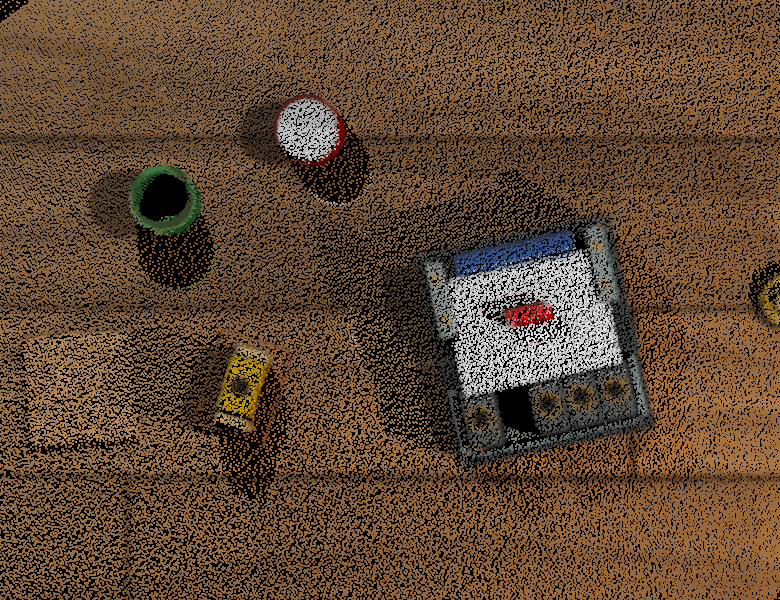

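```bash
python3 - <<'E'
from h import *
a=np.load('a.npz')
for n in '12':
    P=a['P'+n].reshape(-1,3); C=a['im'+n].reshape(-1,3)
    hsv=cv2.cvtColor(C[None].astype(np.uint8),cv2.COLOR_RGB2HSV)[0].astype(int); H,S,V=hsv.T
    def rep(name,m):
        m=m&np.isfinite(P).all(1); Q=P[m]
        if len(Q)<8: print(n,name,len(Q));return
        # robust: drop isolated
        med=np.median(Q,0); 
        lo,hi=np.percentile(Q[:,:2],[1,99],axis=0)
        r=cv2.minAreaRect((Q[:,:2]*1000).astype(np.float32))
        print(n,name,len(Q),'med',np.round(med*1000,1),'rect',np.round(r[0],1),np.round(r[1],1),round(r[2],1))
    near=lambda x,y,d:(abs(P[:,0]-x)<d)&(abs(P[:,1]-y)<d)
    rep('handle top',near(.567,-.127,.05)&(P[:,2]>.117)&(P[:,2]<.125)&((H<8)|(H>172))&(S>150))
    rep('handle',near(.567,-.127,.05)&(P[:,2]>.10)&(P[:,2]<.125)&((H<8)|(H>172))&(S>150))
    rep('plate',near(.555,-.135,.12)&(P[:,2]>.09)&(P[:,2]<.10)&(S<60)&(V>120))
    rep('spare',near(.492,.155,.06)&(P[:,2]>.083)&(P[:,2]<.093)&(H>20)&(H<32)&(S>170))
    rep('cheek+sp',near(.492,.155,.07)&(P[:,2]>.078)&(P[:,2]<.095))
    rep('pad',near(.49,.32,.075)&(P[:,2]>.0055)&(P[:,2]<.012))
    rep('inserts',near(.48,-.14,.12)&(P[:,2]>.082)&(P[:,2]<.09)&(P[:,0]<.53))
E
```

```text
1 handle top 68 med [ 570.  -123.1  121.9] rect [ 568.6 -123.5] [14.  39.4] 11.6
1 handle 131 med [ 571.6 -122.   119.1] rect [ 568.8 -123.4] [14.2 39.4] 10.4
1 plate 1895 med [ 563.  -122.7   96.3] rect [ 559.6 -128.9] [118.1 163. ] 12.4
1 spare 242 med [501.4 163.2  89.2] rect [495.6 161.9] [33.1 57.5] 71.3
1 cheek+sp 455 med [499.8 162.   88.3] rect [494.2 160.9] [35.4 83.9] 72.4
1 pad 1841 med [497.7 322.4   9.3] rect [490.9 325.4] [136.1 137.7] 81.3
1 inserts 556 med [ 475.8 -159.9   87.2] rect [ 474.  -147.1] [ 52.7 170.5] 9.1
2 handle top 68 med [ 565.  -132.1  118.5] rect [ 564.5 -130.9] [12.3 40.9] 10.8
2 handle 162 med [ 562.3 -136.1  116.2] rect [ 564.2 -130.7] [13.4 42.1] 11.5
2 plate 2526 med [ 551.4 -140.9   92.2] rect [ 566.6 -126.6] [138.3 180.8] 12.4
2 spare 120 med [492.4 152.9  85.2] rect [493.6 156. ] [33.1 52.6] 75.0
2 cheek+sp 254 med [492.3 152.5  84.3] rect [491.6 158.6] [40.2 78.7] 73.7
2 pad 261 med [483.1 325.5   6.5] rect [490.7 315.9] [109.8 113.5] 4.8
2 inserts 1066 med [ 478.5 -175.1   84. ] rect [ 490.7 -146.3] [ 93.2 167.5] 9.6
```

```bash
cat >> h.py <<'E'
def plan(x,y,z,yaw,vmax=45.,amax=8.,n=None):
    """rows to bring TCP to x,y,z (mm) and tool-y azimuth to yaw deg (mod 180)"""
    T=Ttool(); p=T[:3,3]*1000; az=np.degrees(np.arctan2(T[1,1],T[0,1]))
    d=np.array([x,y,z])-p; dy=(yaw-az+90)%180-90
    print('at',np.round(p,1),'az',round(az,2),'tilt',round(np.degrees(np.arccos(min(1,-T[2,2]))),2),'d',np.round(d,1),'dyaw',round(dy,1),'j6',round(state()['joint_pos'][5],2))
    n=n or int(max(np.ceil(np.linalg.norm(d)/vmax),np.ceil(abs(dy)/amax),1))
    for i in range(n):
        a=np.radians(az+dy*i/n); ty=np.array([np.cos(a),np.sin(a),0]); tz=np.array([0,0,-1.]); tx=np.cross(ty,tz)
        s=d/n; print([round(float(s@tx),1),round(float(s@ty),1),round(float(s@tz),1),round(-dy/n,2)],end=', ')
    print()
E
python3 -c "
from h import *
plan(540,-120,270,11.5)"
```

```text
at [250.7 572.5 203.7] az 66.35 tilt 0.0 d [ 289.3 -692.5   66.3] dyaw -54.8 j6 -0.12
[-31.9, -30.5, -3.9, np.float64(3.23)], [-33.6, -28.6, -3.9, np.float64(3.23)], [-35.2, -26.7, -3.9, np.float64(3.23)], [-36.6, -24.7, -3.9, np.float64(3.23)], [-37.9, -22.6, -3.9, np.float64(3.23)], [-39.1, -20.4, -3.9, np.float64(3.23)], [-40.2, -18.2, -3.9, np.float64(3.23)], [-41.2, -15.9, -3.9, np.float64(3.23)], [-42.0, -13.5, -3.9, np.float64(3.23)], [-42.7, -11.2, -3.9, np.float64(3.23)], [-43.3, -8.7, -3.9, np.float64(3.23)], [-43.7, -6.3, -3.9, np.float64(3.23)], [-44.0, -3.8, -3.9, np.float64(3.23)], [-44.1, -1.3, -3.9, np.float64(3.23)], [-44.1, 1.2, -3.9, np.float64(3.23)], [-44.0, 3.6, -3.9, np.float64(3.23)], [-43.7, 6.1, -3.9, np.float64(3.23)],
```

Call:
step_arm:
  steps:
    - [-32,-30,-8,3.2]
    - [-34,-28,-8,3.2]
    - [-35,-27,-8,3.2]
    - [-37,-25,-8,3.2]
    - [-38,-23,-8,3.2]
    - [-39,-20,-8,3.2]
    - [-40,-18,-8,3.2]
    - [-41,-16,-8,3.2]

```text
time: 1.35
tool_pos: [0.3879, 0.239, 0.2684]
tool_rot: [0.001, 0.42, 0.908, -0.0]
contact_force: [1.4, 0.3, -0.0]
gripper_width: 1.0
```

```bash
python3 -c "
from h import *
plan(540,-120,270,11.5)"
```

```text
at [387.9 239.  268.4] az 40.34 tilt 0.09 d [ 152.1 -359.     1.6] dyaw -28.8 j6 -0.31
[-41.3, -12.9, -0.2, np.float64(3.2)], [-42.0, -10.6, -0.2, np.float64(3.2)], [-42.5, -8.2, -0.2, np.float64(3.2)], [-42.9, -5.8, -0.2, np.float64(3.2)], [-43.2, -3.4, -0.2, np.float64(3.2)], [-43.3, -1.0, -0.2, np.float64(3.2)], [-43.3, 1.4, -0.2, np.float64(3.2)], [-43.1, 3.8, -0.2, np.float64(3.2)], [-42.9, 6.2, -0.2, np.float64(3.2)],
```

Tracking is accurate.

Call:
step_arm:
  steps:
    - [-46,-13,0,3.6]
    - [-47,-11,0,3.6]
    - [-48,-8,0,3.6]
    - [-48,-6,0,3.6]
    - [-49,-3,0,3.6]
    - [-49,0,0,3.6]
    - [-49,3,0,3.6]
    - [-46,6,0,3.6]

```text
time: 2.15
tool_pos: [0.5384, -0.1298, 0.275]
tool_rot: [0.005, 0.641, 0.768, 0.005]
contact_force: [0.9, 0.2, -0.4]
gripper_width: 1.0
```

```bash
python3 - <<'E'
from h import *
im,d,P=cloud('wrist'); save(im,'w1.png'); np.savez('w1.npz',im=im,P=P)
for l in ['keeper_grip','insert1_c','spare_c']:
    for r in boxes_of('wrist',l)[:5]: print(l,round(r['p'],2),np.round(r['box']))
P=P.reshape(-1,3);C=im.reshape(-1,3)
H,S,V=cv2.cvtColor(C[None],cv2.COLOR_RGB2HSV)[0].astype(int).T
near=lambda x,y,d:(abs(P[:,0]-x)<d)&(abs(P[:,1]-y)<d)
def rep(name,m):
    Q=P[m]; 
    if len(Q)<8: print(name,len(Q));return
    r=cv2.minAreaRect((Q[:,:2]*1000).astype(np.float32)); print(name,len(Q),'med',np.round(np.median(Q,0)*1000,1),np.round(r[0],1),np.round(r[1],1),round(r[2],1))
rep('handle top',near(.567,-.127,.05)&(P[:,2]>.115)&(P[:,2]<.127)&((H<8)|(H>172))&(S>150))
rep('plate',near(.555,-.135,.12)&(P[:,2]>.088)&(P[:,2]<.102)&(S<60)&(V>120))
rep('white',near(.475,-.13,.08)&(P[:,2]<.02)&(S<60)&(V>120))
plan(567,-127,200,11.8)
E
```

```text
keeper_grip 0.59 [228.  92. 127. 163.]
insert1_c 0.95 [177.  89.  64.  34.]
handle top 696 med [ 567.3 -126.8  121.3] [ 567.7 -127.8] [13.9 43.5] 12.4
plate 17128 med [ 555.4 -122.    95.4] [ 567.4 -127.6] [135.9 180.6] 10.6
white 806 med [ 464.5 -117.4    7.3] [455.4 -98.1] [56.1 84.9] 14.9
at [ 537.9 -128.5  274.4] az 10.39 tilt 0.73 d [ 29.1   1.5 -74.4] dyaw 1.4 j6 -0.55
[-1.9, 14.4, 37.2, np.float64(-0.7)], [-2.1, 14.4, 37.2, np.float64(-0.7)],
```

View pics/w1.png

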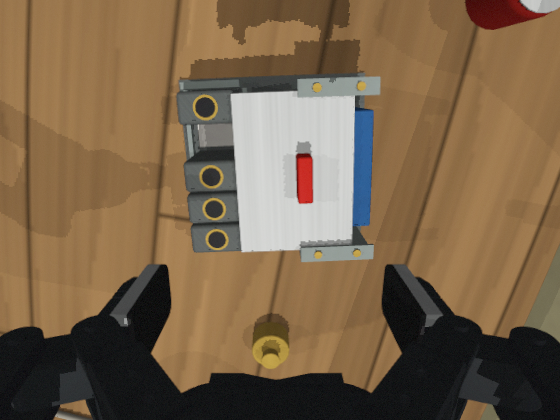

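Call:
step_arm:
  steps:
    - [0,15,37,-0.8]
    - [0,14,37,-0.8]
    - [0,0,25,0]
    - [0,0,20,0]
    - [0,0,0,0]
  claw: 45

```text
time: 2.85
tool_pos: [0.5698, -0.1164, 0.1561]
tool_rot: [0.007, 0.625, 0.78, 0.006]
contact_force: [-0.7, 1.0, 0.1]
gripper_width: 0.45
```

```bash
python3 - <<'E'
from h import *
plan(567.6,-127.6,101,12)
E
```

```text
at [ 569.8 -116.4  156.1] az 12.6 tilt 1.12 d [ -2.2 -11.2 -55.1] dyaw -0.6 j6 -0.55
[-5.2, -2.3, 27.5, np.float64(0.3)], [-5.3, -2.3, 27.5, np.float64(0.3)],
```

```bash
python3 - <<'E'
s=open('h.py').read()
i=s.index("        a=np.radians(az"); j=s.index("    print()\n",i)
s=s[:i]+"""        Ri=T[:3,:3]@R.from_euler('z',-dy*i/n,degrees=True).as_matrix()
        s=(d/n)@Ri; print([round(float(k),1) for k in s]+[round(float(-dy/n),2)],end=', ')
"""+s[j:]
s=s.replace("'d',np.round(d,1)","'zax',np.round(T[:3,2],4),'d',np.round(d,1)")
open('h.py','w').write(s)
from h import *
plan(567.6,-127.6,101,12,vmax=20)
E
```

```text
at [ 569.8 -116.4  156.1] az 12.6 tilt 1.12 zax [ 1.950e-02  5.000e-04 -9.998e-01] d [ -2.2 -11.2 -55.1] dyaw -0.6 j6 -0.55
[-3.4, -1.9, 18.3, 0.2], [-3.4, -1.9, 18.3, 0.2], [-3.4, -1.9, 18.3, 0.2],
```

Call:
step_arm:
  steps:
    - [-3.5,-2,18,0.2]
    - [-3.5,-2,18,0.2]
    - [-3.5,-2,18,0.2]
    - [0,0,0,0]

```text
time: 3.25
tool_pos: [0.5695, -0.124, 0.1071]
tool_rot: [0.011, 0.626, 0.779, 0.008]
contact_force: [-0.6, -0.4, -0.2]
gripper_width: 0.448
```

```bash
python3 - <<'E'
from h import *
plan(567.6,-127.6,101,12,vmax=20)
E
```

```text
at [ 569.5 -124.   107.1] az 12.43 tilt 1.57 zax [ 0.0273 -0.0012 -0.9996] d [-1.9 -3.6 -6.1] dyaw -0.4 j6 -0.57
[-3.1, -2.8, 6.0, 0.43],
```

Call:
step_arm:
  steps:
    - [-3,-3,6,0.4]
    - [0,0,0,0]
    - [0,0,0,0]
    - [0,0,0,0]
    - [0,0,0,0]
    - [0,0,0,0]
  claw: 0

```text
time: 3.85
tool_pos: [0.571, -0.1273, 0.1084]
tool_rot: [0.016, 0.628, 0.778, 0.01]
contact_force: [0.5, 1.2, 0.4]
gripper_width: 0.001
```

```bash
python3 - <<'E'
from h import *
s=state();p=s['tool_pos']*1000;print(s['gripper_width'],s['contact_force'])
c,sn=np.cos(np.radians(12)),np.sin(np.radians(12))
plan(p[0]+67*c,p[1]+67*sn,p[2],12,vmax=11)
E
```

```text
0.000774818020679753 [0.51441693 1.17958464 0.42105792]
at [ 571.  -127.3  108.4] az 12.16 tilt 2.16 zax [ 0.0374 -0.0044 -0.9993] d [65.5 13.9  0. ] dyaw -0.2 j6 -0.57
[-0.0, 9.6, 0.3, 0.02], [-0.0, 9.6, 0.3, 0.02], [-0.0, 9.6, 0.3, 0.02], [-0.0, 9.6, 0.3, 0.02], [-0.0, 9.6, 0.3, 0.02], [-0.0, 9.6, 0.3, 0.02], [0.0, 9.6, 0.3, 0.02],
```

```bash
python3 - <<'E'
from h import *
im,d,P=cloud('wrist'); save(im,'w2.png'); 
im1,d1,P1=cloud('scene')
c=cv2.resize(im1[110:230,190:350],None,fx=3.5,fy=3.5,interpolation=cv2.INTER_CUBIC)
b=np.zeros((420,560*0+560,3),np.uint8); 
save(np.hstack([cv2.resize(im,(400,300)),cv2.resize(c,(400,300))]),'w2c.png')
print(state())
E
```

```text
{'time': 3.95, 'joint_pos': array([-0.35116243,  0.00899144,  1.8217794 ,  0.00912373,  1.27436406,
       -0.5656219 ]), 'joint_vel': array([ 8.78071031e-05,  3.16255712e-03,  3.06038723e-03,  4.70125594e-04,
       -2.44861873e-03,  8.48680057e-04]), 'joint_efforts': array([ 2.02676322e-02, -3.55390406e+01, -3.51052201e+01,  2.82371178e-02,
       -1.12432027e-01,  1.02754261e-04]), 'tool_pos': array([ 0.57089617, -0.12726946,  0.10823609]), 'tool_rot': array([0.01585279, 0.62823263, 0.77779964, 0.0100089 ]), 'contact_force': array([ 1.11191227, -0.02741251, -0.89154084]), 'ft_torque': array([-0.04273414, -0.02596574,  0.04955187]), 'gripper_width': 0.0010117056728006304}
```

View pics/w2c.png

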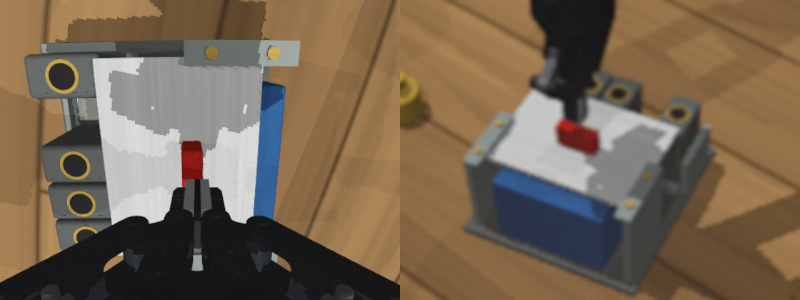

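```bash
python3 - <<'E'
from h import *
T=Ttool(); Ti=np.linalg.inv(T)
for n in ('wrist','scene','side'):
    im,d,P=cloud(n); P=P.reshape(-1,3); C=im.reshape(-1,3)
    H,S,V=cv2.cvtColor(C[None],cv2.COLOR_RGB2HSV)[0].astype(int).T
    near=lambda x,y,d:(abs(P[:,0]-x)<d)&(abs(P[:,1]-y)<d)
    red=near(.567,-.127,.06)&(P[:,2]>.10)&(P[:,2]<.127)&((H<8)|(H>172))&(S>150)
    Q=P[red]*1000; print(n,'red',len(Q),np.round(np.percentile(Q,[2,50,98],axis=0),0).tolist())
    if n=='wrist':
        t=P@Ti[:3,:3].T+Ti[:3,3]
        m=(abs(t[:,1])<.02)&(abs(t[:,0])<.04)&(t[:,2]>-.05)&(t[:,2]<.02)&~red&(V<130)
        for lo in range(-50,20,10):
            k=m&(t[:,2]*1000>=lo)&(t[:,2]*1000<lo+10)
            if k.sum(): print(lo,k.sum(),np.round(np.percentile(t[k,:2]*1000,[2,98],axis=0),0).tolist())
    else:
        m=near(.57,-.135,.06)&(P[:,2]>.11)&(P[:,2]<.17)&~red&(V<110)
        for lo in range(100,170,10):
            k=m&(P[:,2]*1000>=lo)&(P[:,2]*1000<lo+10)
            if k.sum(): print(lo,k.sum(),np.round(np.percentile(P[k]*1000,[2,98],axis=0),0).tolist())
E
```

```text
wrist red 1486 [[558.0, -128.0, 102.0], [565.0, -113.0, 121.0], [572.0, -106.0, 123.0]]
-50 832 [[6.0, -12.0], [11.0, 14.0]]
-40 442 [[6.0, -11.0], [11.0, 13.0]]
-20 15 [[3.0, -9.0], [18.0, 4.0]]
-10 6 [[19.0, -10.0], [21.0, 4.0]]
0 39 [[20.0, -10.0], [22.0, 3.0]]
10 51 [[-23.0, -19.0], [22.0, 5.0]]
scene red 127 [[564.0, -141.0, 103.0], [572.0, -122.0, 117.0], [577.0, -105.0, 124.0]]
110 2 [[578.0, -141.0, 116.0], [579.0, -140.0, 117.0]]
140 18 [[563.0, -126.0, 140.0], [582.0, -113.0, 150.0]]
150 28 [[564.0, -127.0, 150.0], [583.0, -114.0, 160.0]]
160 30 [[561.0, -127.0, 160.0], [583.0, -114.0, 170.0]]
side red 158 [[555.0, -151.0, 101.0], [562.0, -136.0, 116.0], [573.0, -112.0, 121.0]]
130 4 [[560.0, -139.0, 135.0], [563.0, -135.0, 140.0]]
140 46 [[553.0, -140.0, 140.0], [581.0, -126.0, 150.0]]
150 53 [[553.0, -141.0, 150.0], [581.0, -126.0, 159.0]]
160 43 [[554.0, -140.0, 160.0], [580.0, -126.0, 169.0]]
```

```bash
python3 - <<'E'
from h import *
T=Ttool(); Ti=np.linalg.inv(T); print(T[:3,3])
im,d,P=cloud('wrist'); t=P@Ti[:3,:3].T+Ti[:3,3]
for v in range(225,300,6): print(v,im[v,270:283:6].tolist(),np.round(t[v,276]*1000,0),np.round(P[v,276]*1000,0))
E
```

```text
[ 0.57061355 -0.12717005  0.10777782]
225 [[142, 24, 20], [143, 25, 19], [133, 19, 16]] [ 15.   1. -13.] [ 568. -112.  121.]
231 [[142, 26, 21], [144, 26, 22], [133, 21, 20]] [ 12.   1. -14.] [ 569. -115.  122.]
237 [[115, 20, 15], [134, 23, 17], [134, 22, 19]] [  9.   1. -14.] [ 569. -118.  122.]
243 [[116, 19, 16], [116, 22, 19], [106, 17, 17]] [  6.   1. -13.] [ 570. -121.  121.]
249 [[115, 20, 13], [116, 20, 16], [105, 19, 17]] [  3.   1. -13.] [ 570. -124.  121.]
255 [[81, 81, 80], [18, 19, 19], [81, 83, 82]] [ 11.   1. -37.] [ 568. -116.  144.]
261 [[81, 82, 81], [23, 21, 22], [81, 83, 83]] [ 11.   1. -43.] [ 568. -116.  150.]
267 [[80, 81, 81], [21, 21, 22], [82, 82, 81]] [ 10.   1. -46.] [ 568. -117.  154.]
273 [[80, 81, 80], [19, 13, 16], [80, 80, 82]] [ 10.   1. -52.] [ 567. -117.  159.]
279 [[80, 82, 80], [20, 19, 20], [80, 82, 82]] [ 11.   1. -56.] [ 567. -116.  164.]
285 [[78, 80, 80], [15, 13, 17], [77, 78, 77]] [ 10.   1. -60.] [ 567. -117.  168.]
291 [[77, 78, 78], [14, 13, 13], [79, 80, 78]] [ 10.   1. -64.] [ 567. -116.  172.]
297 [[90, 92, 90], [23, 23, 25], [90, 92, 91]] [  9.   1. -66.] [ 567. -118.  174.]
```

```bash
python3 - <<'E'
from h import *
a=np.load('a.npz')
for n in '12':
    P=a['P'+n].reshape(-1,3); C=a['im'+n].reshape(-1,3)
    m=(abs(P[:,0]-.251)<.09)&(abs(P[:,1]-.572)<.09)&(P[:,2]>.1)&(P[:,2]<.45)
    print(n,m.sum(),np.histogram(P[m,2],np.arange(.1,.45,.01))[0].tolist() if m.sum() else '')
s=state(); print(s['time'],s['tool_pos'])
im,d,P=cloud('side'); m=(abs(P[...,0]-.57)<.06)&(abs(P[...,1]+.127)<.06)&(P[...,2]>.124)&(P[...,2]<.3)
print(np.histogram(P[m][:,2],np.arange(.12,.3,.01))[0].tolist())
v,u=np.where(m); Q=P[m]; k=Q[:,2]<.15
print(np.c_[u[k],v[k],np.round(Q[k]*1000)].astype(int)[:12].tolist())
c=im[v.min()-40:v.max()+40,u.min()-60:u.max()+60]; print(c.shape)
save(cv2.resize(c,None,fx=3,fy=3,interpolation=cv2.INTER_CUBIC),'s3.png')
E
```

```text
1 0 
2 1718 [0, 0, 0, 0, 0, 0, 0, 0, 0, 0, 0, 0, 0, 0, 33, 51, 47, 50, 49, 84, 90, 95, 100, 110, 87, 44, 99, 97, 98, 95, 113, 73, 103, 107]
4.15 [ 0.57059322 -0.1271669   0.10774937]
[0, 13, 46, 51, 49, 51, 140, 119, 139, 181, 219, 203, 109, 34, 141, 169, 177]
[[284, 227, 580, -133, 149], [284, 228, 581, -130, 144], [271, 229, 553, -126, 147], [272, 229, 555, -128, 148], [282, 229, 573, -137, 149], [283, 229, 576, -136, 147], [284, 229, 581, -131, 141], [271, 230, 552, -128, 146], [272, 230, 554, -128, 146], [273, 230, 555, -133, 149], [276, 230, 561, -135, 149], [277, 230, 562, -137, 150]]
(146, 173, 3)
```

View pics/s3.png

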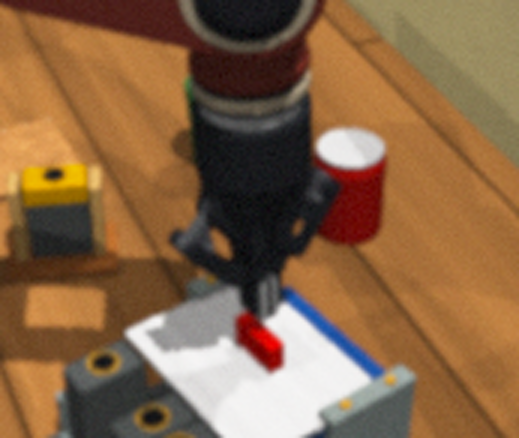

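```bash
python3 - <<'E'
from h import *
a=np.load('w1.npz'); im=a['im']; P=a['P']
p=camera_params('wrist'); Tc=np.array(p['T_tool_cam'])
# approximate tool pose at time: from later state reading
T=np.eye(4); q=[0.005,0.641,0.768,0.005]; T[:3,:3]=R.from_quat([q[1],q[2],q[3],q[0]]).as_matrix(); T[:3,3]=[.5379,-.1285,.2744]
Ti=np.linalg.inv(T); t=(P@Ti[:3,:3].T+Ti[:3,3])*1000
for v,u in [(268,150),(275,155),(290,160),(320,165),(268,405),(290,400),(270,160),(266,165)]: print(v,u,im[v,u],np.round(t[v,u]))
m=(t[...,2]>-90)&(t[...,2]<20)
print(np.histogram(t[m][:,2],np.arange(-90,21,10)))
k=m&(t[...,2]>-60); v,u=np.where(k); print(np.percentile(t[k],[1,50,99],axis=0).round())
E
```

```text
268 150 [73 73 73] [  9. -46. -49.]
275 155 [11 11 14] [  9. -42. -55.]
290 160 [12 13  6] [  2. -42. -52.]
320 165 [20 20 19] [-11. -41. -52.]
268 405 [75 75 75] [  9.  50. -49.]
290 400 [16 17 13] [  7.  44. -61.]
270 160 [19 20 19] [  9. -42. -50.]
266 165 [19 18 21] [  8. -41. -45.]
(array([2628, 2362, 2245, 1790,  806,    0,    0,    0,    0,    0,    0]), array([-90, -80, -70, -60, -50, -40, -30, -20, -10,   0,  10,  20]))
[[-12. -54. -60.]
 [  4.  43. -53.]
 [ 10.  57. -42.]]
```

Call:
step_arm:
  steps:
    - [0,0,0,0]
    - [0,0,0,0]
    - [0,0,0,0]
    - [0,0,0,0]
  claw: 45

```text
time: 4.6
tool_pos: [0.5704, -0.1272, 0.1074]
tool_rot: [0.015, 0.628, 0.778, 0.01]
contact_force: [0.6, 0.0, -0.7]
gripper_width: 0.448
```

```bash
python3 - <<'E'
s=open('h.py').read()
s=s.replace("T=Ttool(); p=T[:3,3]*1000; az","T=Ttool(); p=(T[:3,3]-OFF*T[:3,2])*1000; az").replace("def plan","OFF=.032  # real finger tips lie this far behind the reported TCP\ndef plan")
open('h.py','w').write(s)
from h import *
print(state()['joint_pos'])
plan(567.6,-127.6,101,12,vmax=20)
E
```

```text
[-0.35128231  0.00965345  1.82253694  0.00915719  1.27438444 -0.56562718]
at [ 569.3 -127.   139.4] az 12.15 tilt 2.07 zax [ 0.0359 -0.0038 -0.9993] d [ -1.7  -0.6 -38.4] dyaw -0.1 j6 -0.57
[0.1, -1.5, 19.2, 0.07], [0.1, -1.5, 19.2, 0.07],
```

Call:
step_arm:
  steps:
    - [0,-0.5,6,0]
    - [0,-0.5,10,0]
    - [0,-0.5,10,0]
    - [0,0,8,0]
    - [0,0,4,0]
    - [0,0,0,0]

```text
time: 5.2
tool_pos: [0.5706, -0.1276, 0.0668]
tool_rot: [0.015, 0.628, 0.778, 0.01]
contact_force: [0.3, 0.3, 7.1]
gripper_width: 0.448
```

```bash
python3 - <<'E'
from h import *
plan(567.6,-127.6,101,12,vmax=20); print(state()['contact_force'])
E
```

```text
at [ 569.4 -127.5   98.8] az 12.14 tilt 2.07 zax [ 0.0359 -0.0035 -0.9993] d [-1.8 -0.1  2.2] dyaw -0.1 j6 -0.57
[0.2, -1.7, -2.2, 0.14], 
[0.30980955 0.29877206 7.14007268]
```

Call:
step_arm:
  steps:
    - [0,-1.5,-8,0]
    - [0,0,0,0]

```text
time: 5.4
tool_pos: [0.5689, -0.1279, 0.0749]
tool_rot: [0.015, 0.628, 0.778, 0.01]
contact_force: [-0.1, 0.3, -0.1]
gripper_width: 0.447
```

Call:
step_arm:
  steps:
    - [0,0,0,0]
    - [0,0,0,0]
    - [0,0,0,0]
    - [0,0,0,0]
  claw: 0

```text
time: 5.8
tool_pos: [0.5688, -0.1279, 0.0751]
tool_rot: [0.015, 0.628, 0.778, 0.01]
contact_force: [1.6, 0.8, 0.7]
gripper_width: 0.142
```

```bash
python3 - <<'E'
from h import *
p=(Ttool()[:3,3]-OFF*Ttool()[:3,2])*1000; print(state()['contact_force'],state()['gripper_width'])
c,s=np.cos(np.radians(12)),np.sin(np.radians(12))
plan(p[0]+66*c,p[1]+66*s,p[2],12,vmax=11)
E
```

```text
[1.6281448  0.81090028 0.74905825] 0.14209512001246202
at [ 567.7 -127.8  107.1] az 12.2 tilt 2.05 zax [ 0.0355 -0.0039 -0.9994] d [64.6 13.7  0. ] dyaw -0.2 j6 -0.57
[-0.0, 11.0, 0.4, 0.03], [-0.0, 11.0, 0.4, 0.03], [-0.0, 11.0, 0.4, 0.03], [-0.0, 11.0, 0.4, 0.03], [-0.0, 11.0, 0.4, 0.03], [-0.0, 11.0, 0.4, 0.03],
```

Call:
step_arm:
  steps:
    - [0,5,0.2,0]
    - [0,10,0.4,0]
    - [0,12,0.4,0]
    - [0,12,0.4,0]
    - [0,12,0.4,0]
    - [0,10,0.4,0]
    - [0,6,0.2,0]
    - [0,0,0,0]

```text
time: 6.6
tool_pos: [0.6184, -0.1167, 0.0749]
tool_rot: [-0.007, 0.627, 0.779, -0.012]
contact_force: [0.3, 2.3, -1.1]
gripper_width: 0.152
```

```bash
python3 - <<'E'
from h import *
p=(Ttool()[:3,3]-OFF*Ttool()[:3,2])*1000; print(p,(p-[567.7,-127.8,107])@[.978,.208,0],(p-[567.7,-127.8,107])@[-.208,.978,0],state()['contact_force'],state()['gripper_width'])
plan(p[0],p[1],p[2],12)
E
```

```text
[ 619.2620314  -116.39959233  106.90220425] 52.798951507002386 0.4246961702943626 [ 0.33533152  2.29858966 -1.13747017] 0.15172872798010872
at [ 619.3 -116.4  106.9] az 12.28 tilt 1.6 zax [-0.026  -0.0101 -0.9996] d [0. 0. 0.] dyaw -0.3 j6 -0.51
[0.0, 0.0, 0.0, 0.28],
```

Call:
step_arm:
  steps:
    - [0,6,0,0]
    - [0,8,0,0]
    - [0,3,0,0]
    - [0,0,0,0]

```text
time: 7.0
tool_pos: [0.6163, -0.1168, 0.0747]
tool_rot: [-0.027, 0.628, 0.777, -0.032]
contact_force: [-4.8, 0.6, 1.4]
gripper_width: 0.147
```

```bash
python3 - <<'E'
from h import *
p=(Ttool()[:3,3]-OFF*Ttool()[:3,2])*1000; print(p,(p-[567.7,-127.8,107])@[.978,.208,0],(p-[567.7,-127.8,107])@[-.208,.978,0],state()['contact_force'],state()['gripper_width'])
plan(p[0],p[1],p[2],12)
E
```

```text
[ 618.9537326  -116.38085285  106.60838776] 52.50133309152314 0.5071495280984717 [-4.77942403  0.62622595  1.42565047] 0.1469838922435618
at [ 619.  -116.4  106.6] az 12.17 tilt 4.8 zax [-0.0824 -0.0146 -0.9965] d [0. 0. 0.] dyaw -0.2 j6 -0.49
[0.0, 0.0, 0.0, 0.17],
```

```bash
python3 - <<'E'
from h import *
for n in ('wrist','scene','side'):
    im,d,P=cloud(n); P=P.reshape(-1,3); C=im.reshape(-1,3)
    if n=='wrist': save(im,'w4.png')
    H,S,V=cv2.cvtColor(C[None],cv2.COLOR_RGB2HSV)[0].astype(int).T
    near=lambda x,y,d:(abs(P[:,0]-x)<d)&(abs(P[:,1]-y)<d)
    red=near(.61,-.12,.06)&(P[:,2]>.10)&(P[:,2]<.127)&((H<8)|(H>172))&(S>150)
    Q=P[red]*1000; print(n,'red',len(Q),np.round(np.percentile(Q,[2,50,98],axis=0),0).tolist())
    e=np.array([.978,.208]); f=np.array([-.208,.978])
    pl=near(.6,-.12,.13)&(P[:,2]>.090)&(P[:,2]<.101)&(S<60)&(V>100)
    a=((P[pl][:,:2]-[.5675,-.1277])@e)*1000; b=((P[pl][:,:2]-[.5675,-.1277])@f)*1000
    k=(abs(b)<60); print('plate u',np.percentile(a[k],[1,99]).round(1),'v',np.percentile(b,[1,99]).round(1))
print(state()['tool_pos'])
E
```

```text
wrist red 3983 [[611.0, -136.0, 103.0], [620.0, -110.0, 121.0], [629.0, -94.0, 123.0]]
plate u [-10.6 102.6] v [-57.8  77.6]
scene red 49 [[612.0, -110.0, 102.0], [620.0, -98.0, 119.0], [623.0, -93.0, 124.0]]
plate u [-11.3 104. ] v [-75.3  79.8]
side red 82 [[613.0, -140.0, 101.0], [620.0, -135.0, 116.0], [627.0, -116.0, 122.0]]
plate u [-15.2  99.2] v [-90.3  80.8]
[ 0.61642079 -0.11684204  0.07469991]
```

View pics/w4.png

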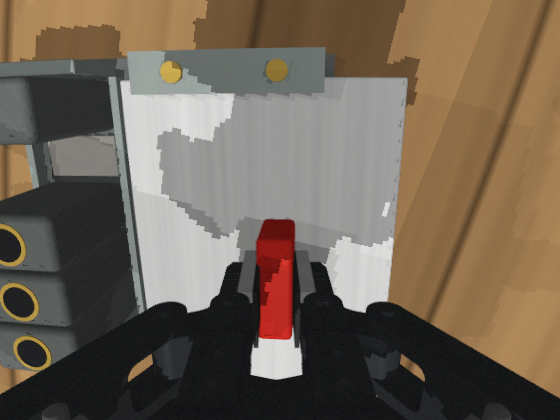

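Call:
step_arm:
  steps:
    - [0,16,-1.3,0]
    - [0,16,-1.3,0]
    - [0,0,0,0]

```text
time: 7.45
tool_pos: [0.6117, -0.1173, 0.0744]
tool_rot: [-0.064, 0.627, 0.774, -0.068]
contact_force: [3.9, 2.3, -5.0]
gripper_width: 0.147
```

```bash
cat > k.py <<'E'
from h import *
p=(Ttool()[:3,3]-OFF*Ttool()[:3,2])*1000; print((p-[567.7,-127.8,107])@[.978,.208,0],(p-[567.7,-127.8,107])@[-.208,.978,0],state()['contact_force'],state()['gripper_width'],state()['ft_torque'])
plan(p[0],p[1],p[2],12)
E
python3 k.py
```

```text
51.109918223618976 0.6250358278723578 [ 3.92638449  2.28903195 -5.03643781] 0.14747611329089438 [ 0.64723435 -2.50264758  0.13072342]
at [ 617.6 -116.6  105.8] az 12.03 tilt 10.66 zax [-0.1833 -0.0248 -0.9827] d [0. 0. 0.] dyaw -0.0 j6 -0.47
[0.0, 0.0, 0.0, 0.03],
```

```bash
python3 - <<'E'
from h import *
p=(Ttool()[:3,3]-OFF*Ttool()[:3,2])*1000
plan(p[0]-60*.978,p[1]-60*.208,p[2],12,vmax=12)
e=np.array([.978,.208]); f=np.array([-.208,.978])
for n in ('scene','side','wrist'):
    im,d,P=cloud(n); P=P.reshape(-1,3); C=im.reshape(-1,3)
    H,S,V=cv2.cvtColor(C[None],cv2.COLOR_RGB2HSV)[0].astype(int).T
    w=(P[:,:2]-[.5675,-.1277])*1000; u=w@e; v=w@f
    k=(P[:,2]>.080)&(P[:,2]<.0915)&(V<110)&(u<-40)&(u>-140)&(abs(v)<80)
    print(n,k.sum(),'ins u',np.percentile(u[k],[2,98]).round(1),'v',np.percentile(v[k],[1,99]).round(1),'z',np.median(P[k,2]).round(4))
E
```

```text
at [ 617.6 -116.6  105.8] az 12.03 tilt 10.66 zax [-0.1833 -0.0248 -0.9827] d [-58.7 -12.5   0. ] dyaw -0.0 j6 -0.47
[-0.0, -11.8, 2.2, 0.01], [-0.0, -11.8, 2.2, 0.01], [-0.0, -11.8, 2.2, 0.01], [-0.0, -11.8, 2.2, 0.01], [-0.0, -11.8, 2.2, 0.01], 
scene 439 ins u [-116.2  -63. ] v [-64.4  78.9] z 0.0868
side 851 ins u [-121.5  -68.7] v [-78.3  75.8] z 0.0835
wrist 11126 ins u [-113.1  -62.7] v [-74.1  78.8] z 0.0862
```

Call:
step_arm:
  steps:
    - [0,-12,2.2,0]
    - [0,-14,2.6,0]
    - [0,-14,2.6,0]
    - [0,-14,2.6,0]
    - [0,-14,2.6,0]
    - [0,0,0,0]

```text
time: 8.2
tool_pos: [0.5602, -0.1289, 0.0739]
tool_rot: [-0.047, 0.627, 0.776, -0.052]
contact_force: [-2.5, 0.5, 0.3]
gripper_width: 0.152
```

```bash
python3 k.py
```

```text
-3.0997146758391025 0.20038436260682913 [-2.52797818  0.45349612  0.27541561] 0.15224287377081222 [ 0.07940795 -0.58465768  0.13064145]
at [ 564.6 -128.2  105.6] az 12.1 tilt 8.06 zax [-0.1385 -0.0217 -0.9901] d [0. 0. 0.] dyaw -0.1 j6 -0.52
[0.0, 0.0, 0.0, 0.1],
```

Call:
step_arm:
  steps:
    - [0,-12,1.6,0]
    - [0,-12,1.6,0]
    - [0,-12,1.2,0]
    - [0,-12,0.8,0]
    - [0,0,0,0]

```text
time: 8.7
tool_pos: [0.5562, -0.1302, 0.0725]
tool_rot: [-0.005, 0.629, 0.778, -0.009]
contact_force: [-3.2, -2.3, 5.2]
gripper_width: 0.147
```

```bash
python3 k.py
```

```text
-11.050150063748287 0.1125454683311582 [-3.23728086 -2.2682221   5.16467172] 0.14745190925078996 [-0.02575808  0.50708596  0.15046032]
at [ 556.9 -130.   104.5] az 12.09 tilt 1.23 zax [-0.0198 -0.0081 -0.9998] d [0. 0. 0.] dyaw -0.1 j6 -0.56
[0.0, 0.0, 0.0, 0.09],
```

Call:
step_arm:
  steps:
    - [0,-8,0,0]
    - [0,0,0,0]
    - [0,10,0,0]
    - [0,13,0,0]
    - [0,13,0,0]
    - [0,13,0,0]
    - [0,10,0,0]
    - [0,0,0,0]

```text
time: 9.5
tool_pos: [0.6165, -0.117, 0.0726]
tool_rot: [-0.001, 0.628, 0.778, -0.005]
contact_force: [-0.4, -0.1, 3.0]
gripper_width: 0.146
```

```bash
python3 k.py
```

```text
50.27513203791872 0.5260250601009773 [-0.36718126 -0.10688968  2.98978488] 0.14629763264906837 [0.12528042 0.01400539 0.11120467]
at [ 616.8 -116.8  104.6] az 12.18 tilt 0.58 zax [-0.0079 -0.0063 -0.9999] d [0. 0. 0.] dyaw -0.2 j6 -0.51
[0.0, 0.0, 0.0, 0.18],
```

Call:
step_arm:
  steps:
    - [0,0,0,0]
    - [0,0,0,0]
    - [0,0,-10,0]
    - [0,0,-25,0]
    - [0,0,-35,0]
    - [0,0,-35,0]
    - [0,0,-25,0]
    - [0,0,0,0]
  claw: 45

```text
time: 10.3
tool_pos: [0.6143, -0.1163, 0.2049]
tool_rot: [-0.004, 0.629, 0.777, -0.006]
contact_force: [0.2, -0.4, 0.3]
gripper_width: 0.453
```

```bash
python3 - <<'E'
from h import *
plan(500,-175,235,12)
E
```

```text
at [ 614.7 -116.2  236.9] az 12.01 tilt 0.85 zax [-0.0139 -0.0051 -0.9999] d [-114.7  -58.8   -1.9] dyaw -0.0 j6 -0.51
[-11.2, -41.5, 1.3, 0.0], [-11.2, -41.5, 1.3, 0.0], [-11.2, -41.5, 1.3, 0.0],
```

Call:
step_arm:
  steps:
    - [-8,-25,0,0]
    - [-13,-38,0,0]
    - [-13,-38,0,0]
    - [-8,-25,0,0]
    - [0,0,0,0]
    - [0,0,0,0]

```text
time: 10.9
tool_pos: [0.4936, -0.1849, 0.203]
tool_rot: [-0.005, 0.629, 0.777, -0.007]
contact_force: [1.0, 0.0, -0.1]
gripper_width: 0.452
```

```bash
cat > row.py <<'E'
from h import *
im,d,P=cloud('wrist'); save(im,'w5.png'); np.savez('w5.npz',im=im,P=P); P=P.reshape(-1,3); C=im.reshape(-1,3)
H,S,V=cv2.cvtColor(C[None],cv2.COLOR_RGB2HSV)[0].astype(int).T
dark=(P[:,2]>.082)&(P[:,2]<.090)&(S<70)&(abs(P[:,0]-.48)<.1)&(abs(P[:,1]+.146)<.11)
plate=(P[:,2]>.0915)&(P[:,2]<.1)&(V>110)&(S<60)&(abs(P[:,1]+.127)<.12)
# grid -> components of insert tops, 1mm
g=np.zeros((240,240),np.uint8); i=np.round((P[dark,0]-.36)*1000).astype(int); j=np.round((P[dark,1]+.27)*1000).astype(int)
ok=(i>=0)&(i<240)&(j>=0)&(j<240); g[i[ok],j[ok]]=255
g=cv2.morphologyEx(g,cv2.MORPH_CLOSE,np.ones((3,3)))
c,_=cv2.findContours(g,cv2.RETR_EXTERNAL,cv2.CHAIN_APPROX_NONE)
for k in c:
    if cv2.contourArea(k)>300:
        r=cv2.minAreaRect(k); print('top',cv2.contourArea(k),'xy',np.round([r[0][1]+360,r[0][0]-270],1),np.round(r[1],1),round(r[2],1))
for nm,m in (('white',(P[:,2]<.012)&(P[:,2]>.002)&(S<70)&(V>90)&(abs(P[:,0]-.48)<.05)&(abs(P[:,1]+.146)<.09)),('plate',plate)):
    Q=P[m]
    if len(Q)>10:
        r=cv2.minAreaRect((Q[:,:2]*1000).astype(np.float32)); print(nm,len(Q),np.round(r[0],1),np.round(r[1],1),round(r[2],1),np.round(Q.mean(0)*1000,1))
e=np.array([.978,.208]); w=(P[plate][:,:2]-[.5569,-.1300])*1000; u=w@e; v=w@[-.208,.978]
print('plate front u',[np.percentile(u[(abs(v-q)<8)],1).round(1) for q in (-40,0,40)])
plan(500,160,200,73)
E
python3 row.py
```

```text
top 5232.0 xy [ 486.2 -180.8] [56.  99.3] 77.7
top 1685.0 xy [464.2 -81.6] [56.9 32.2] 77.1
white 4420 [ 480.6 -151.4] [100.3 168.5] 0.5 [ 489.3 -123.3    6.7]
plate 27802 [ 610.2 -119.1] [116.8 160. ] 12.4 [ 606.8 -114.2   95.5]
plate front u [np.float64(-2.7), np.float64(-3.3), np.float64(-3.3)]
at [ 494.3 -184.6  234.8] az 12.02 tilt 0.98 zax [-0.0166 -0.004  -0.9999] d [  5.7 344.6 -34.8] dyaw 61.0 j6 -0.7
[42.0, 9.7, 4.2, -7.62], [40.3, 15.2, 4.2, -7.62], [37.9, 20.4, 4.2, -7.62], [34.9, 25.3, 4.2, -7.62], [31.2, 29.7, 4.2, -7.62], [27.0, 33.6, 4.2, -7.62], [22.3, 36.9, 4.2, -7.62], [17.2, 39.5, 4.2, -7.62],
```

View pics/w5.png

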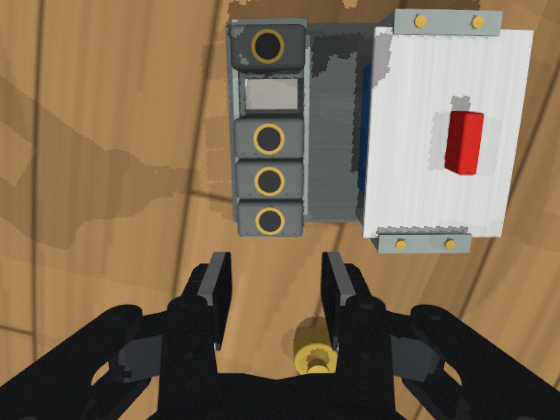

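Call:
step_arm:
  steps:
    - [42,10,2,-7.6]
    - [41,15,2,-7.6]
    - [39,20,2,-7.6]
    - [36,25,2,-7.6]
    - [32,30,2,-7.6]
    - [28,33,2,-7.6]
    - [23,36,2,-7.6]
    - [14,30,2,-7.6]
  claw: 85

```text
time: 11.75
tool_pos: [0.4925, 0.1669, 0.1827]
tool_rot: [-0.008, 0.129, 0.992, -0.002]
contact_force: [2.0, -0.4, 1.0]
gripper_width: 0.849
```

Call:
step_arm:
  steps:
    - [0,0,0,0]
    - [0,0,0,0]

```text
time: 11.95
tool_pos: [0.4916, 0.1724, 0.1813]
tool_rot: [-0.009, 0.124, 0.992, -0.002]
contact_force: [-0.1, -1.1, -0.2]
gripper_width: 0.846
```

```bash
cat > sp.py <<'E'
from h import *
import sys
im,d,P=cloud('wrist'); save(im,sys.argv[1]); P=P.reshape(-1,3); C=im.reshape(-1,3)
H,S,V=cv2.cvtColor(C[None],cv2.COLOR_RGB2HSV)[0].astype(int).T
zt=float(sys.argv[2])
def rep(n,m):
    Q=P[m]
    if len(Q)<20: print(n,len(Q)); return
    r=cv2.minAreaRect((Q[:,:2]*1000).astype(np.float32)); print(n,len(Q),np.round(r[0],1),np.round(r[1],1),round(r[2],1),'z',np.median(Q[:,2]).round(4))
rep('spare',(H>18)&(H<34)&(S>150)&(P[:,2]>zt-.006)&(P[:,2]<zt+.006))
rep('pad',(P[:,2]>.0045)&(P[:,2]<.0115)&(P[:,1]>.235))
x=[float(k) for k in sys.argv[3:]]
plan(*x)
E
python3 sp.py w6.png .088 495 158 200 73
```

```text
spare 2480 [496.5 158.6] [32.2 58.6] 73.6 z 0.0885
pad 13273 [493.9 318.6] [110.8 110.9] 4.1 z 0.0084
at [492.2 172.2 213.3] az 75.72 tilt 1.1 zax [-0.0191 -0.0018 -0.9998] d [  2.8 -14.2 -13.3] dyaw -2.7 j6 -1.13
[-6.4, -12.9, 13.3, 2.72],
```

Call:
step_arm:
  steps:
    - [-3,-7,15,1]
    - [-3,-7,25,1]
    - [0,0,25,0]
    - [0,0,15,0]
    - [0,0,0,0]

```text
time: 12.5
tool_pos: [0.4933, 0.1494, 0.0954]
tool_rot: [-0.009, 0.15, 0.989, -0.003]
contact_force: [-0.9, 0.4, -0.5]
gripper_width: 0.85
```

```bash
python3 -c "
from h import *
plan(496.5,158.6,50,73.6,vmax=15)"
```

```text
at [493.9 149.5 127.4] az 72.8 tilt 1.11 zax [-0.0191 -0.0036 -0.9998] d [  2.6   9.1 -77.4] dyaw 0.8 j6 -1.12
[-0.2, 1.7, 12.9, -0.13], [-0.2, 1.7, 12.9, -0.13], [-0.2, 1.7, 12.9, -0.13], [-0.2, 1.7, 12.9, -0.13], [-0.2, 1.7, 12.9, -0.13], [-0.2, 1.7, 12.9, -0.13],
```

Call:
step_arm:
  steps:
    - [0,5,8,-0.4]
    - [-0.5,4,14,-0.4]
    - [-0.3,0.5,17,0]
    - [0,0.3,17,0]
    - [0,0.3,14,0]
    - [0,0.2,8,0]
    - [0,0,0,0]

```text
time: 13.2
tool_pos: [0.4987, 0.1576, 0.0135]
tool_rot: [-0.007, 0.145, 0.989, -0.003]
contact_force: [0.2, -0.1, 0.2]
gripper_width: 0.852
```

```bash
python3 -c "
from h import *
plan(496.5,158.6,50,73.6,vmax=15);print(state()['contact_force'])"
```

```text
at [499.2 157.7  45.5] az 73.37 tilt 0.84 zax [-0.0144 -0.003  -0.9999] d [-2.7  0.9  4.5] dyaw 0.2 j6 -1.12
[2.9, 0.0, -4.5, -0.23], 
[ 0.15448627 -0.13976875  0.16884272]
```

Call:
step_arm:
  steps:
    - [2.5,0,-3,0]
    - [0,0,0,0]

```text
time: 13.4
tool_pos: [0.497, 0.1586, 0.0174]
tool_rot: [-0.006, 0.145, 0.989, -0.002]
contact_force: [0.1, 0.4, 0.8]
gripper_width: 0.849
```

Call:
step_arm:
  steps:
    - [0,0,0,0]
    - [0,0,0,0]
    - [0,0,0,0]
    - [0,0,0,0]
    - [0,0,0,0]
  claw: 0

```text
time: 13.9
tool_pos: [0.4986, 0.1589, 0.0198]
tool_rot: [-0.004, 0.145, 0.989, -0.002]
contact_force: [0.0, 0.4, -1.0]
gripper_width: 0.366
```

```bash
python3 -c "
from h import *
plan(496.5,158.6,160,73.6,vmax=15);print(state()['contact_force'])"
```

```text
at [498.9 159.   51.8] az 73.38 tilt 0.52 zax [-0.0087 -0.0021 -1.    ] d [ -2.4  -0.4 108.2] dyaw 0.2 j6 -1.11
[0.4, -0.2, -13.5, -0.03], [0.4, -0.2, -13.5, -0.03], [0.4, -0.2, -13.5, -0.03], [0.4, -0.2, -13.5, -0.03], [0.4, -0.2, -13.5, -0.03], [0.4, -0.2, -13.5, -0.03], [0.4, -0.2, -13.5, -0.03], [0.4, -0.2, -13.5, -0.03], 
[ 0.00490601  0.43539835 -1.03693056]
```

Call:
step_arm:
  steps:
    - [0,0,-6,0]
    - [0,0,-12,0]
    - [0,0,-15,0]
    - [0,0,-15,0]
    - [0,0,-15,0]
    - [0,0,-15,0]
    - [0,0,-12,0]
    - [0,0,0,0]

```text
time: 14.7
tool_pos: [0.498, 0.1589, 0.1161]
tool_rot: [-0.005, 0.144, 0.989, -0.002]
contact_force: [-0.1, 1.1, -2.4]
gripper_width: 0.37
```

```bash
python3 -c "
from h import *
s=state();print(s['contact_force'],s['gripper_width'])
plan(498,300,152,73.6,vmax=30)"
```

```text
[-0.14305708  1.13234065 -2.40937197] 0.36996157635571686
at [498.4 159.  148.1] az 73.38 tilt 0.65 zax [-0.011  -0.0025 -0.9999] d [ -0.4 141.    3.9] dyaw 0.2 j6 -1.11
[8.1, 27.0, -0.9, -0.04], [8.1, 27.0, -0.9, -0.04], [8.1, 27.0, -0.9, -0.04], [8.1, 27.0, -0.9, -0.04], [8.1, 27.0, -0.9, -0.04],
```

Call:
step_arm:
  steps:
    - [5,15,0,0]
    - [8,27,0,0]
    - [9,30,0,0]
    - [9,30,0,0]
    - [9,29,0,0]
    - [5,15,0,0]
    - [0,0,0,0]

```text
time: 15.4
tool_pos: [0.493, 0.32, 0.1108]
tool_rot: [-0.009, 0.145, 0.989, -0.003]
contact_force: [-0.9, -0.9, -3.1]
gripper_width: 0.368
```

```bash
python3 -c "
from h import *
s=state();print(s['contact_force'],s['gripper_width'])
plan(496.4,319,53.5,73.6,vmax=15)"
```

```text
[-0.87518638 -0.90041674 -3.11634493] 0.36811211736717325
at [493.6 320.1 142.8] az 73.29 tilt 1.05 zax [-0.018  -0.0039 -0.9998] d [  2.8  -1.1 -89.3] dyaw 0.3 j6 -0.83
[-0.7, 0.1, 14.9, -0.05], [-0.7, 0.1, 14.9, -0.05], [-0.7, 0.1, 14.9, -0.05], [-0.7, 0.1, 14.9, -0.05], [-0.7, 0.1, 14.9, -0.05], [-0.7, 0.1, 14.9, -0.05],
```

Call:
step_arm:
  steps:
    - [-1,0,10,0]
    - [-1,0,16,0]
    - [-1,0,18,0]
    - [-1,0,18,0]
    - [-0.5,0,14,0]
    - [0,0,7,0]
    - [0,0,0,0]

```text
time: 16.1
tool_pos: [0.4948, 0.3126, 0.0199]
tool_rot: [-0.011, 0.148, 0.989, -0.005]
contact_force: [-2.7, 2.3, 6.2]
gripper_width: 0.367
```

```bash
python3 -c "
from h import *
s=state();print(s['contact_force'],s['gripper_width'])
plan(496.4,319,52,73.6,vmax=15)"
```

```text
[-2.69359381  2.25616945  6.20747784] 0.36697764379025505
at [495.6 312.8  51.8] az 72.98 tilt 1.38 zax [-0.023  -0.0076 -0.9997] d [0.8 6.2 0.2] dyaw 0.6 j6 -0.84
[1.0, 6.1, -0.2, -0.62],
```

Call:
step_arm:
  steps:
    - [0,0,0,0]
    - [0,0,0,0]
    - [0,0,0,0]
  claw: 85

```text
time: 16.4
tool_pos: [0.4964, 0.3121, 0.0209]
tool_rot: [-0.01, 0.149, 0.989, -0.005]
contact_force: [0.5, -0.3, -0.4]
gripper_width: 0.845
```

Call:
step_arm:
  steps:
    - [0,0,-6,0]
    - [0,0,-14,0]
    - [0,0,-22,0]
    - [0,0,-30,0]
    - [0,0,-35,0]
    - [0,0,-30,0]
    - [0,0,-15,0]
    - [0,0,0,0]

```text
time: 17.2
tool_pos: [0.5003, 0.3134, 0.1857]
tool_rot: [-0.007, 0.149, 0.989, -0.003]
contact_force: [0.2, 0.5, 0.2]
gripper_width: 0.85
```

```bash
python3 sp.py w7.png .088 494 314 210 -17; python3 -c "
from h import *
print(boxes_of('wrist','spare_c')[:2])"
```

```text
spare 2490 [491.7 313.1] [32. 56.] 73.4 z 0.0885
pad 9242 [561.  310.5] [127.3 263.1] 83.2 z 0.0084
at [500.4 313.4 216.4] az 72.9 tilt 1.02 zax [-0.0169 -0.0054 -0.9998] d [-6.4  0.6 -6.4] dyaw -89.9 j6 -0.84
[0.5, -0.1, 0.5, 7.49], [0.5, -0.2, 0.5, 7.49], [0.5, -0.2, 0.5, 7.49], [0.4, -0.3, 0.5, 7.49], [0.4, -0.3, 0.5, 7.49], [0.3, -0.4, 0.5, 7.49], [0.3, -0.4, 0.5, 7.49], [0.2, -0.5, 0.5, 7.49], [0.2, -0.5, 0.5, 7.49], [0.1, -0.5, 0.5, 7.49], [0.0, -0.5, 0.5, 7.49], [-0.0, -0.5, 0.5, 7.49], 
[{'box': [249.1, 135.1, 46.3, 85.9], 'p': 0.92}]
```

View pics/w7.png

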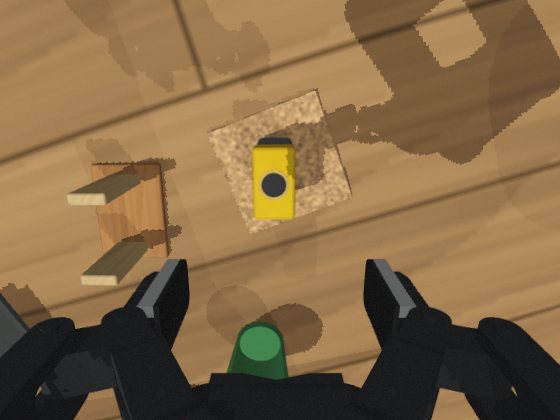

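Call:
step_arm:
  steps:
    - [0.5,0,0,4]
    - [0.5,0,0,8]
    - [0.5,0,0,8.5]
    - [0.5,0,0,8.5]
    - [0.5,0,0,8.5]
    - [0.5,0,0,8.5]
    - [0.5,0,0,8.5]
    - [0.5,0,0,8.5]
  claw: 100

```text
time: 18.1
tool_pos: [0.4852, 0.3102, 0.1594]
tool_rot: [-0.013, 0.65, 0.759, -0.025]
contact_force: [-0.4, -0.1, -0.3]
gripper_width: 1.0
```

Call:
step_arm:
  steps:
    - [0,0,0,8.5]
    - [0,0,0,8]
    - [0,0,0,6]
    - [0,0,0,3]
    - [0,0,0,0]

```text
time: 18.6
tool_pos: [0.4774, 0.3066, 0.144]
tool_rot: [-0.009, 0.806, 0.591, -0.04]
contact_force: [-0.1, -0.7, 0.6]
gripper_width: 1.001
```

```bash
python3 sp.py w8.png .088 491.7 313.1 125 -16.6
```

```text
spare 3519 [492.5 313.4] [33.1 56.3] 73.1 z 0.0885
pad 11256 [565.8 310.1] [127.2 272.8] 83.1 z 0.0085
at [479.6 307.5 175.6] az -17.57 tilt 4.69 zax [-0.075  -0.0327 -0.9966] d [ 12.1   5.6 -50.6] dyaw 1.0 j6 0.74
[5.8, 6.5, 24.7, -0.48], [5.8, 6.6, 24.7, -0.48],
```

Call:
step_arm:
  steps:
    - [0,0,0,-4]
    - [0,0,0,-4]
    - [0,0,0,-4]
    - [0,0,0,-4]
    - [0,0,0,0]

```text
time: 19.15
tool_pos: [0.4735, 0.3047, 0.1367]
tool_rot: [-0.017, 0.709, 0.703, -0.044]
contact_force: [0.4, -0.3, 0.5]
gripper_width: 0.996
```

```bash
python3 -c "
from h import *
s=state();print(s['joint_pos'],s['joint_efforts'])
plan(492.5,313.4,175,-16.6)"
```

```text
[0.4384278  0.02488218 1.75780541 0.00223447 1.45229995 0.44676817] [ 2.57728221e-03 -3.66345119e+01 -3.55221140e+01  6.68132459e-03
  2.94330027e-01 -2.79507386e-01]
at [476.3 305.9 168.5] az -0.59 tilt 5.35 zax [-0.0854 -0.0376 -0.9956] d [16.2  7.5  6.5] dyaw -16.0 j6 0.45
[2.4, 5.2, -2.7, 5.34], [2.9, 4.9, -2.7, 5.34], [3.4, 4.6, -2.7, 5.34],
```

Call:
step_arm:
  steps:
    - [0,0,0,0]
    - [0,0,0,0]
    - [0,0,0,0]
    - [0,0,0,0]

```text
time: 19.55
tool_pos: [0.4726, 0.3043, 0.1349]
tool_rot: [-0.017, 0.71, 0.702, -0.045]
contact_force: [-0.5, 0.3, 0.4]
gripper_width: 1.001
```

```bash
python3 -c "
from h import *
s=state();print(s['joint_pos'],s['joint_efforts'])
plan(492.5,313.4,175,-16.6)"
```

```text
[0.438362   0.02618741 1.75962259 0.00226013 1.45197273 0.44884015] [-1.01957427e-03 -3.64382243e+01 -3.52864623e+01  6.82871905e-03
  3.04984599e-01 -6.96497355e-04]
at [475.5 305.5 166.8] az -0.72 tilt 5.51 zax [-0.0879 -0.0387 -0.9954] d [17.   7.9  8.2] dyaw -15.9 j6 0.45
[3.9, 8.1, -5.0, 7.94], [4.9, 7.5, -5.0, 7.94],
```

Call:
step_arm:
  steps:
    - [0,0,-20,0]
    - [0,0,-40,0]
    - [0,0,-40,0]

```text
time: 19.85
tool_pos: [0.4772, 0.3062, 0.2286]
tool_rot: [-0.02, 0.71, 0.702, -0.053]
contact_force: [0.4, 0.3, 0.8]
gripper_width: 1.002
```

```bash
cat > hold.py <<'E'
import sys
from h import *
for i in range(int(sys.argv[1])): grab_frame('wrist')
plan(*[float(k) for k in sys.argv[2:]])
E
python3 hold.py 0 492 313 180 -16.6; python3 hold.py 8 492 313 180 -16.6
```

```text
at [480.5 307.7 260.4] az -0.8 tilt 6.44 zax [-0.1025 -0.0456 -0.9937] d [ 11.5   5.3 -80.4] dyaw -15.8 j6 0.45
[4.6, 9.8, 39.3, 7.9], [5.9, 9.0, 39.3, 7.9], 
at [480.3 307.5 258.2] az -0.79 tilt 6.49 zax [-0.1033 -0.046  -0.9936] d [ 11.7   5.5 -78.2] dyaw -15.8 j6 0.45
[4.6, 9.8, 38.1, 7.9], [5.9, 9.1, 38.1, 7.9],
```

Call:
step_arm:
  steps:
    - [0,0,40,0]
    - [0,0,40,0]
    - [0,0,0,0]
    - [0,0,0,0]
    - [0,0,0,0]
    - [0,0,0,0]
    - [0,0,0,0]
    - [0,0,0,0]

```text
time: 21.05
tool_pos: [0.4702, 0.3031, 0.1483]
tool_rot: [-0.019, 0.71, 0.702, -0.051]
contact_force: [-0.0, 0.1, -0.6]
gripper_width: 1.0
```

```bash
python3 hold.py 0 492 313 180 -16.6; python3 hold.py 4 492 313 180 -16.6
```

```text
at [473.4 304.5 180.1] az -0.79 tilt 6.26 zax [-0.0996 -0.0442 -0.994 ] d [18.6  8.5 -0.1] dyaw -15.8 j6 0.45
[4.3, 9.2, -1.1, 7.91], [5.5, 8.5, -1.1, 7.91], 
at [472.8 304.3 179.1] az -0.79 tilt 6.35 zax [-0.1011 -0.0449 -0.9939] d [19.2  8.7  0.9] dyaw -15.8 j6 0.45
[4.4, 9.4, -1.6, 7.9], [5.7, 8.7, -1.6, 7.9],
```

Call:
step_arm:
  steps:
    - [-20,-8,2,3]
    - [-38,-5,2,5]
    - [-38,-3,2,5]
    - [-35,0,2,3]
    - [-20,0,2,0]
    - [0,0,0,0]
  claw: 45

```text
time: 21.85
tool_pos: [0.4288, 0.1509, 0.1479]
tool_rot: [-0.012, 0.804, 0.593, -0.054]
contact_force: [-0.6, 0.2, 0.0]
gripper_width: 0.452
```

```bash
cat > ch.py <<'E'
from h import *
im,d,P=cloud('wrist'); P=P.reshape(-1,3)
c,s=np.cos(np.radians(-16.6)),np.sin(np.radians(-16.6))
w=(P[:,:2]-[.4965,.1586])*1000; u=w@[c,s]; v=w@[-s,c]
m=(P[:,2]>.080)&(P[:,2]<.092)&(abs(v)<18)
for sg in (-1,1):
    k=m&(u*sg>20)&(u*sg<60); print(sg,k.sum(),np.percentile(u[k],[2,50,98]).round(1) if k.sum() else '',np.percentile(v[k],[2,98]).round(1) if k.sum() else '',np.median(P[k,2]))
plan(462,168.9,110,-16.6,vmax=30)
E
python3 ch.py
```

```text
-1 785 [-42.  -37.3 -32.4] [-16.1  14.5] 0.08627453543875488
1 895 [28.9 32.7 38.3] [-16.6  13.9] 0.0861471019995732
at [432.4 153.2 179.8] az -17.32 tilt 6.28 zax [-0.0998 -0.0447 -0.994 ] d [ 29.6  15.7 -69.8] dyaw 0.7 j6 0.5
[9.5, 9.8, 21.9, -0.24], [9.5, 9.8, 21.9, -0.24], [9.5, 9.8, 21.9, -0.24],
```

Call:
step_arm:
  steps:
    - [9.5,9.5,17,-0.3]
    - [9.5,9.5,22,-0.3]
    - [9.5,9.5,20,-0.2]
    - [0,0,0,0]

```text
time: 22.3
tool_pos: [0.4622, 0.1722, 0.0853]
tool_rot: [-0.012, 0.799, 0.6, -0.05]
contact_force: [0.9, -0.1, -0.0]
gripper_width: 0.447
```

```bash
python3 hold.py 0 461 169 58 -16.6 15
```

```text
at [465.2 173.5 117.1] az -16.36 tilt 5.92 zax [-0.0942 -0.0419 -0.9947] d [ -4.2  -4.5 -59.1] dyaw -0.2 j6 0.51
[-0.4, 0.5, 14.8, 0.06], [-0.4, 0.5, 14.8, 0.06], [-0.4, 0.5, 14.8, 0.06], [-0.4, 0.5, 14.8, 0.06],
```

Call:
step_arm:
  steps:
    - [-0.5,0.5,10,0]
    - [-0.5,0.5,15,0]
    - [-0.5,0.5,15,0]
    - [-0.5,0.5,12,0]
    - [0,0,6,0]
    - [0,0,0,0]

```text
time: 22.9
tool_pos: [0.4578, 0.1683, 0.0244]
tool_rot: [-0.011, 0.798, 0.6, -0.05]
contact_force: [-1.1, 0.4, -0.0]
gripper_width: 0.452
```

Call:
step_arm:
  steps:
    - [0,0,0,0]
    - [0,0,0,0]
    - [0,0,0,0]
    - [0,0,0,0]
  claw: 0

```text
time: 23.3
tool_pos: [0.4559, 0.1687, 0.0248]
tool_rot: [-0.013, 0.798, 0.6, -0.051]
contact_force: [-4.0, 0.0, -2.6]
gripper_width: 0.121
```

```bash
python3 hold.py 0 461 169 58 -16.6 15; python3 -c "
from h import *
s=state();print(s['contact_force'],s['ft_torque'],s['gripper_width'])"
```

```text
at [459.  170.   56.6] az -16.29 tilt 6.02 zax [-0.0965 -0.0411 -0.9945] d [ 2.  -1.   1.4] dyaw -0.3 j6 0.5
[-0.5, 2.1, -1.5, 0.31], 
[-4.03450442  0.02892747 -2.56267364] [-0.35537229 -1.07284056 -0.07103859] 0.12140471476360011
```

Call:
step_arm:
  steps:
    - [-6,-8,1,0]
    - [-6,-8,1,0]
    - [0,0,0,0]

```text
time: 23.6
tool_pos: [0.4583, 0.1681, 0.0257]
tool_rot: [-0.002, 0.8, 0.6, -0.021]
contact_force: [-20.3, -5.3, 8.9]
gripper_width: 0.109
```

```bash
cat > q.py <<'E'
from h import *
s=state(); print(s['contact_force'].round(1),s['ft_torque'].round(2),round(s['gripper_width'],3))
plan(461,169,58,-16.6)
E
python3 q.py
```

```text
[-20.3  -5.3   8.9] [-1.37  1.85 -0.39] 0.109
at [459.4 168.8  57.6] az -16.32 tilt 2.44 zax [-0.0362 -0.0224 -0.9991] d [1.6 0.2 0.4] dyaw -0.3 j6 0.5
[0.6, 1.5, -0.4, 0.28],
```

Call:
step_arm:
  steps:
    - [-6,-7,0.4,0]
    - [0,0,0,0]
    - [0,0,0,0]

```text
time: 23.9
tool_pos: [0.4593, 0.1682, 0.0259]
tool_rot: [0.002, 0.801, 0.599, -0.007]
contact_force: [0.4, 1.6, -3.3]
gripper_width: 0.106
```

```bash
python3 q.py
```

```text
[ 0.4  1.6 -3.3] [-0.24 -0.01 -0.14] 0.106
at [459.6 168.5  57.9] az -16.46 tilt 0.82 zax [-0.0093 -0.0108 -0.9999] d [1.4 0.5 0.1] dyaw -0.1 j6 0.5
[0.8, 1.2, -0.1, 0.14],
```

Call:
step_arm:
  steps:
    - [0,0,0,0]
    - [0,0,0,0]
    - [0,0,-10,0]
    - [0,0,-20,0]
    - [0,0,-25,0]
    - [0,0,-20,0]
    - [0,0,-8,0]
  claw: 45

```text
time: 24.6
tool_pos: [0.4599, 0.1689, 0.1156]
tool_rot: [0.001, 0.801, 0.599, -0.007]
contact_force: [-0.4, 0.1, -0.2]
gripper_width: 0.447
```

```bash
python3 hold.py 1 475 255 140 -16.6 35
```

```text
at [460.9 169.4 148.5] az -16.43 tilt 0.78 zax [-0.009  -0.0102 -0.9999] d [14.1 85.6 -8.5] dyaw -0.2 j6 0.49
[28.7, -3.5, 2.5, 0.06], [28.7, -3.6, 2.5, 0.06], [28.7, -3.6, 2.5, 0.06],
```

Call:
step_arm:
  steps:
    - [18,-1,0,0]
    - [30,-2,0,0]
    - [30,-2,0,0]
    - [18,-2,0,0]
  claw: 100

```text
time: 25.05
tool_pos: [0.4816, 0.2639, 0.1155]
tool_rot: [0.002, 0.802, 0.597, -0.006]
contact_force: [-0.6, 0.6, 0.3]
gripper_width: 0.996
```

```bash
python3 sp.py w9.png .088 491.8 313.2 120 -16.7
```

```text
spare 5144 [492.2 313. ] [32.5 56.5] 73.3 z 0.0885
pad 15765 [562.5 310.6] [127.5 265.2] 83.0 z 0.0084
at [481.9 265.9 147.4] az -16.62 tilt 0.69 zax [-0.008  -0.009  -0.9999] d [  9.9  47.3 -27.4] dyaw -0.1 j6 0.66
[24.2, -2.0, 13.4, 0.04], [24.2, -2.0, 13.4, 0.04],
```

Call:
step_arm:
  steps:
    - [15,-2,0,0]
    - [20,-2,0,0]
    - [10,0,4,0]
    - [0,0,0,0]

```text
time: 25.5
tool_pos: [0.4897, 0.3118, 0.1083]
tool_rot: [0.001, 0.802, 0.598, -0.008]
contact_force: [-0.5, -0.2, -0.8]
gripper_width: 1.004
```

```bash
python3 hold.py 1 492 313 50 -16.7 20
```

```text
at [490.1 311.8 140.6] az -16.63 tilt 0.9 zax [-0.0113 -0.0108 -0.9999] d [  1.9   1.2 -90.6] dyaw -0.1 j6 0.73
[0.6, 0.4, 18.1, 0.01], [0.6, 0.4, 18.1, 0.01], [0.6, 0.4, 18.1, 0.01], [0.6, 0.4, 18.1, 0.01], [0.6, 0.4, 18.1, 0.01],
```

Call:
step_arm:
  steps:
    - [0.7,0.5,12,0]
    - [0.7,0.5,18,0]
    - [0.7,0.5,20,0]
    - [0.5,0.5,18,0]
    - [0.5,0,12,0]
    - [0,0,6,0]
    - [0,0,0,0]

```text
time: 26.25
tool_pos: [0.4907, 0.3081, 0.016]
tool_rot: [0.001, 0.803, 0.596, -0.009]
contact_force: [-0.1, 0.3, 0.2]
gripper_width: 0.997
```

```bash
python3 hold.py 1 492 313 50 -16.7 20
```

```text
at [491.4 308.6  48.5] az -16.89 tilt 1.01 zax [-0.0123 -0.0126 -0.9998] d [0.6 4.4 1.5] dyaw 0.2 j6 0.73
[4.3, -0.7, -1.6, -0.19],
```

Call:
step_arm:
  steps:
    - [4,-0.5,0,0]
    - [0,0,0,0]

```text
time: 26.5
tool_pos: [0.493, 0.3129, 0.0181]
tool_rot: [0.002, 0.803, 0.595, -0.007]
contact_force: [0.6, -0.7, -0.5]
gripper_width: 0.997
```

```bash
python3 hold.py 1 492 313 50 -16.7 20
```

```text
at [493.4 313.2  50.3] az -16.91 tilt 0.84 zax [-0.0093 -0.0113 -0.9999] d [-1.4 -0.2 -0.3] dyaw 0.2 j6 0.74
[-0.6, -1.3, 0.4, -0.21],
```

Call:
step_arm:
  steps:
    - [0,0,0,0]
    - [0,0,0,0]
    - [0,0,0,0]
    - [0,0,0,0]
  claw: 0

```text
time: 26.95
tool_pos: [0.494, 0.3137, 0.02]
tool_rot: [0.002, 0.803, 0.596, -0.006]
contact_force: [0.2, 0.2, -1.4]
gripper_width: 0.649
```

```bash
python3 q.py
```

```text
[ 0.2  0.2 -1.4] [-0.02 -0.02 -0.  ] 0.649
at [494.3 314.   52. ] az -16.88 tilt 0.7 zax [-0.0069 -0.01   -0.9999] d [ -33.3 -145.     6. ] dyaw 0.3 j6 0.74
[-37.1, 2.6, -1.1, -0.07], [-37.1, 2.5, -1.1, -0.07], [-37.1, 2.5, -1.1, -0.07], [-37.1, 2.4, -1.1, -0.07],
```

Call:
step_arm:
  steps:
    - [0,0,-6,0]
    - [0,0,-14,0]
    - [0,0,-20,0]
    - [0,0,-22,0]
    - [0,0,-20,0]
    - [0,0,-14,0]
    - [0,0,-8,0]

```text
time: 27.65
tool_pos: [0.4923, 0.3134, 0.1283]
tool_rot: [0.001, 0.803, 0.596, -0.009]
contact_force: [0.5, 0.2, -2.5]
gripper_width: 0.65
```

```bash
python3 hold.py 2 472 -113 160 12.5 32
```

```text
at [493.1 314.  160.2] az -16.89 tilt 0.97 zax [-0.0115 -0.0124 -0.9999] d [-2.11e+01 -4.27e+02 -2.00e-01] dyaw 29.4 j6 0.74
[-29.6, 7.4, 0.4, -2.1], [-29.9, 6.3, 0.4, -2.1], [-30.1, 5.2, 0.4, -2.1], [-30.3, 4.1, 0.4, -2.1], [-30.4, 3.0, 0.4, -2.1], [-30.5, 1.9, 0.4, -2.1], [-30.5, 0.8, 0.4, -2.1], [-30.5, -0.3, 0.4, -2.1], [-30.5, -1.5, 0.4, -2.1], [-30.4, -2.6, 0.4, -2.1], [-30.3, -3.7, 0.4, -2.1], [-30.2, -4.8, 0.4, -2.1], [-30.0, -5.9, 0.4, -2.1], [-29.7, -7.0, 0.4, -2.1],
```

Call:
step_arm:
  steps:
    - [-15,4,0,-1]
    - [-27,7,0,-2]
    - [-30,6,0,-2.1]
    - [-30,5,0,-2.1]
    - [-30,4,0,-2.1]
    - [-30,3,0,-2.1]
    - [-30,2,0,-2.1]
    - [-20,1,0,-1.5]

```text
time: 28.55
tool_pos: [0.4802, 0.0925, 0.1212]
tool_rot: [-0.004, 0.713, 0.701, -0.015]
contact_force: [-0.5, 0.6, -2.9]
gripper_width: 0.649
```

```bash
python3 hold.py 3 472 -113 160 12.5 32
```

```text
at [481.4  93.9 153.4] az -1.1 tilt 1.75 zax [-0.0268 -0.0146 -0.9995] d [  -9.4 -206.9    6.6] dyaw 13.6 j6 0.07
[-29.6, -0.8, -0.5, -1.94], [-29.5, -1.8, -0.5, -1.94], [-29.5, -2.8, -0.5, -1.94], [-29.4, -3.8, -0.5, -1.94], [-29.2, -4.8, -0.5, -1.94], [-29.0, -5.8, -0.5, -1.94], [-28.8, -6.8, -0.5, -1.94],
```

Call:
step_arm:
  steps:
    - [-15,-1,-1,-1]
    - [-27,-2,-1,-2]
    - [-30,-3,-1,-2.2]
    - [-30,-4,-1,-2.2]
    - [-30,-4,-1,-2.2]
    - [-30,-5,-1,-2]
    - [-28,-5,0,-1.5]
    - [-12,-2,0,-0.8]

```text
time: 29.5
tool_pos: [0.4733, -0.1071, 0.1253]
tool_rot: [-0.01, 0.616, 0.788, -0.014]
contact_force: [0.3, -0.1, -2.8]
gripper_width: 0.641
```

```bash
python3 hold.py 3 472 -113 140 12.5 32
```

```text
at [ 474.3 -105.3  157.2] az 13.94 tilt 1.97 zax [-0.0336 -0.0075 -0.9994] d [ -2.3  -7.7 -17.2] dyaw -1.4 j6 -0.6
[-6.9, -3.5, 17.3, 1.44],
```

```bash
cat > al.py <<'E'
from h import *
import sys
zt=float(sys.argv[1])
o=np.array([478.9,-147.8]); a=np.radians(12.5); e=np.array([np.cos(a),np.sin(a)]); f=np.array([-e[1],e[0]])
for n in ('wrist','scene','side'):
    im,d,P=cloud(n); P=P.reshape(-1,3)*1000; C=im.reshape(-1,3)
    if n=='wrist': save(im,'al_%d.png'%(state()['time']*100))
    H,S,V=cv2.cvtColor(C[None],cv2.COLOR_RGB2HSV)[0].astype(int).T
    w=P[:,:2]-o; u=w@e; v=w@f
    y=(H>18)&(H<34)&(S>130)&(abs(P[:,2]-zt)<9)&(abs(u)<60)&(abs(v-34)<60)
    if y.sum()>15:
        r=cv2.minAreaRect(np.c_[u[y],v[y]].astype(np.float32)); print(n,'spare u,v',np.round(r[0],1),np.round(r[1],1),round(r[2],1),y.sum(),'z',np.median(P[y,2]).round(1))
    g=(P[:,2]>82)&(P[:,2]<90)&(S<70)&(abs(u)<24)
    for nm,lo,hi,q in (('left nb inner edge(51.. )',44,70,2),('right nb inner edge(16)',0,24,98)):
        k=g&(v>lo)&(v<hi)
        if k.sum()>10: print('  ',nm,np.percentile(v[k],q).round(1),k.sum())
T=Ttool(); p=(T[:3,3]-OFF*T[:3,2])*1000; print('tip u,v',((p[:2]-o)@e).round(1),((p[:2]-o)@f).round(1),p[2].round(1))
plan(472,-113,140,12.5)
E
python3 al.py 193
```

```text
wrist spare u,v [ 6.7 41.2] [57.8 33.8] 0.8 13315 z 193.7
   left nb inner edge(51.. ) 52.9 1863
scene spare u,v [ 7.2 51.4] [55.8 31.4] 24.7 106 z 194.1
   left nb inner edge(51.. ) 56.7 35
   right nb inner edge(16) 17.6 47
side spare u,v [ 4.3 39.4] [57.5 31.7] 2.0 274 z 190.3
   left nb inner edge(51.. ) 52.3 26
   right nb inner edge(16) 13.9 48
tip u,v 4.8 43.1 157.4
at [ 474.3 -104.6  157.4] az 14.06 tilt 1.96 zax [-0.0332 -0.008  -0.9994] d [ -2.3  -8.4 -17.4] dyaw -1.6 j6 -0.6
[-7.6, -3.6, 17.5, 1.56],
```

```bash
ls pics | grep al_; cp pics/al_*.png pics/al.png
```

```text
al_2970.png
```

View pics/al.png

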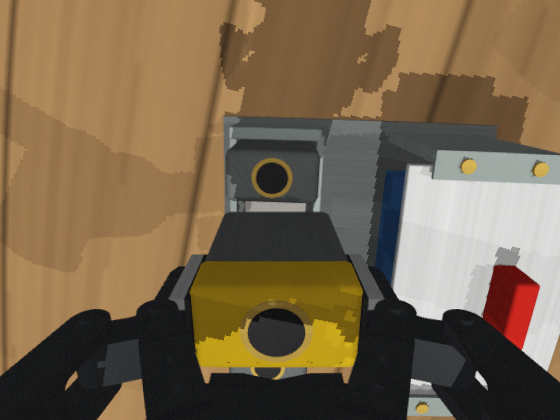

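Call:
step_arm:
  steps:
    - [-4,-3,4,0.5]
    - [-3.5,-2,6,0.4]
    - [0,0,5,0]
    - [0,0,0,0]

```text
time: 30.2
tool_pos: [0.4691, -0.1117, 0.1088]
tool_rot: [-0.011, 0.621, 0.784, -0.013]
contact_force: [0.2, -0.6, -3.2]
gripper_width: 0.65
```

```bash
python3 hold.py 2 472 -113 140 12.5 >/dev/null; python3 al.py 179
```

```text
wrist spare u,v [ 1.8 35.7] [57.6 33.4] 1.0 12951 z 178.1
   left nb inner edge(51.. ) 52.8 2216
scene spare u,v [ 1.9 36.4] [57.8 33.1] 1.1 101 z 179.2
   left nb inner edge(51.. ) 56.0 39
   right nb inner edge(16) 17.2 38
side spare u,v [-0.4 32.5] [60.4 31.7] 3.4 267 z 175.3
   right nb inner edge(16) 14.0 41
tip u,v 0.3 36.8 142.3
at [ 471.2 -111.8  142.3] az 13.27 tilt 1.86 zax [-0.0314 -0.0085 -0.9995] d [ 0.8 -1.2 -2.3] dyaw -0.8 j6 -0.6
[-1.3, 0.6, 2.3, 0.77],
```

Call:
step_arm:
  steps:
    - [-1.5,0,3,0.8]
    - [0,0,4,0]
    - [0,0,0,0]

```text
time: 30.75
tool_pos: [0.4708, -0.1139, 0.1035]
tool_rot: [-0.009, 0.627, 0.779, -0.013]
contact_force: [-0.4, 0.4, -2.0]
gripper_width: 0.648
```

```bash
python3 hold.py 2 472 -113 140 12.5 >/dev/null; python3 al.py 172
```

```text
wrist spare u,v [ 2.6 33.4] [57.6 33.4] 0.1 13243 z 172.4
   left nb inner edge(51.. ) 53.0 2367
scene spare u,v [ 2.1 35.9] [55.6 31. ] 1.5 105 z 173.4
   left nb inner edge(51.. ) 56.3 37
   right nb inner edge(16) 17.1 25
side spare u,v [ 0.4 31.9] [57.9 33.4] 0.2 280 z 169.2
   right nb inner edge(16) 13.4 52
tip u,v 0.9 34.7 136.3
at [ 472.2 -113.7  136.3] az 12.41 tilt 1.74 zax [-0.0289 -0.0095 -0.9995] d [-0.2  0.7  3.7] dyaw 0.1 j6 -0.59
[0.8, -0.2, -3.7, -0.09],
```

Call:
step_arm:
  steps:
    - [0,0,4,0]
    - [0,0,6,0]
    - [0,0,4,0]

```text
time: 31.3
tool_pos: [0.4715, -0.1144, 0.0902]
tool_rot: [-0.007, 0.626, 0.779, -0.012]
contact_force: [-0.7, -0.7, -2.6]
gripper_width: 0.648
```

```bash
cat > tip.py <<'E'
from h import *
for i in range(2): grab_frame('wrist')
o=np.array([478.9,-147.8]); a=np.radians(12.5); e=np.array([np.cos(a),np.sin(a)]); f=np.array([-e[1],e[0]])
T=Ttool(); p=(T[:3,3]-OFF*T[:3,2])*1000; s=state(); print('tip u,v',((p[:2]-o)@e).round(1),((p[:2]-o)@f).round(1),p[2].round(1),s['contact_force'].round(1),s['ft_torque'].round(2),round(s['gripper_width'],3))
t=o+.9*e+34.7*f; plan(t[0],t[1],50,12.4,vmax=10,n=1)
E
python3 tip.py
```

```text
tip u,v 0.5 34.6 121.7 [-1.   0.5 -2.5] [ 0.03 -0.    0.03] 0.648
at [ 471.9 -113.9  121.7] az 12.41 tilt 1.72 zax [-0.0285 -0.0096 -0.9995] d [  0.3   0.2 -71.7] dyaw -0.0 j6 -0.59
[0.3, 2.5, 71.7, 0.01],
```

Call:
step_arm:
  steps:
    - [0,0.2,5,0]
    - [0,0.3,8,0]
    - [0,0.3,8,0]
    - [0,0.1,4,0]

```text
time: 31.8
tool_pos: [0.4716, -0.1144, 0.0631]
tool_rot: [-0.008, 0.626, 0.779, -0.013]
contact_force: [-1.0, -0.4, -2.5]
gripper_width: 0.65
```

```bash
python3 tip.py
```

```text
tip u,v 0.8 34.4 95.1 [-1.   0.4 -2.2] [0.01 0.01 0.06] 0.648
at [ 472.3 -114.    95.1] az 12.4 tilt 1.71 zax [-0.0281 -0.0098 -0.9996] d [  0.    0.3 -45.1] dyaw -0.0 j6 -0.59
[0.5, 1.4, 45.1, 0.0],
```

Free of contact; on down.

Call:
step_arm:
  steps:
    - [0.1,0.2,5,0]
    - [0.1,0.3,8,0]
    - [0.1,0.3,8,0]
    - [0,0.2,6,0]
    - [0,0,3,0]

```text
time: 32.4
tool_pos: [0.4722, -0.1144, 0.0314]
tool_rot: [-0.007, 0.626, 0.779, -0.012]
contact_force: [1.1, 0.2, -2.0]
gripper_width: 0.648
```

```bash
python3 tip.py
```

```text
tip u,v 1.5 34.3 63.5 [ 0.   0.8 -3.6] [0.06 0.01 0.03] 0.647
at [ 472.9 -114.    63.5] az 12.41 tilt 1.65 zax [-0.0269 -0.0103 -0.9996] d [ -0.6   0.3 -13.5] dyaw -0.0 j6 -0.59
[0.5, -0.2, 13.5, 0.01],
```

Call:
step_arm:
  steps:
    - [0.2,-0.3,4,0]
    - [0.2,0,5,0]
    - [0,0,2,0]

```text
time: 32.8
tool_pos: [0.4722, -0.1144, 0.0207]
tool_rot: [-0.006, 0.626, 0.779, -0.012]
contact_force: [-0.2, 0.1, -2.3]
gripper_width: 0.645
```

```bash
python3 tip.py
```

```text
tip u,v 1.5 34.3 52.7 [-0.4  0.3 -2.4] [0.05 0.01 0.03] 0.652
at [ 472.9 -114.    52.7] az 12.41 tilt 1.58 zax [-0.0253 -0.0109 -0.9996] d [-0.6  0.3 -2.7] dyaw -0.0 j6 -0.59
[0.5, -0.5, 2.7, 0.01],
```

Call:
step_arm:
  steps:
    - [0,0,1.5,0]
    - [0,0,2,0]

```text
time: 33.1
tool_pos: [0.4725, -0.1147, 0.0184]
tool_rot: [-0.006, 0.626, 0.779, -0.012]
contact_force: [-6.5, 2.7, 12.5]
gripper_width: 0.648
```

```bash
python3 tip.py
```

```text
tip u,v 1.9 33.9 50.5 [-3.8  1.4  4.6] [0.23 0.51 0.06] 0.648
at [ 473.4 -114.3   50.5] az 12.41 tilt 1.56 zax [-0.0248 -0.0113 -0.9996] d [-1.1  0.6 -0.5] dyaw -0.0 j6 -0.59
[0.8, -0.9, 0.5, 0.01],
```

Call:
step_arm:
  steps:
    - [0,0,0,0]
    - [0,0,0,0]
    - [0,0,0,0]
  claw: 88

```text
time: 33.5
tool_pos: [0.4742, -0.1154, 0.0197]
tool_rot: [-0.004, 0.626, 0.779, -0.012]
contact_force: [0.1, -0.7, 0.3]
gripper_width: 0.879
```

```bash
python3 tip.py
```

```text
tip u,v 3.1 33.0 51.6 [-0.1  0.1  0.2] [ 0.07 -0.03 -0.02] 0.88
at [ 474.7 -114.9   51.6] az 12.41 tilt 1.42 zax [-0.0214 -0.0126 -0.9997] d [-2.5  1.1 -1.6] dyaw -0.0 j6 -0.59
[1.7, -2.1, 1.7, 0.01],
```

Call:
step_arm:
  steps:
    - [0,0,-8,0]
    - [0,0.5,-20,0]
    - [0,1,-30,0]
    - [0,1,-35,0]
    - [0,0,-25,0]
    - [0,0,-10,0]

```text
time: 34.2
tool_pos: [0.4775, -0.1123, 0.1515]
tool_rot: [-0.007, 0.627, 0.779, -0.012]
contact_force: [-0.3, -0.3, 0.0]
gripper_width: 0.88
```

```bash
python3 tip.py; python3 al.py 86; cp pics/al_3[4-9]*.png pics/fin.png; ls pics
```

```text
tip u,v 7.1 35.1 182.4 [-0.4 -0.3  0.1] [ 0.05 -0.04 -0.02] 0.88
at [ 478.3 -112.   182.4] az 12.4 tilt 1.63 zax [-0.0265 -0.0106 -0.9996] d [  -6.    -1.7 -132.4] dyaw 0.0 j6 -0.58
[0.2, -2.5, 132.5, -0.0], 
wrist spare u,v [ 1.6 26.5] [105.2  56. ] 89.5 4094 z 86.6
   left nb inner edge(51.. ) 53.0 1574
   right nb inner edge(16) 15.3 1300
scene spare u,v [ 1.6 26.5] [79.4 68.2] 46.3 227 z 86.8
   left nb inner edge(51.. ) 55.7 42
   right nb inner edge(16) 16.8 58
side spare u,v [-2.7 29. ] [108.5  56.9] 86.9 399 z 83.3
   left nb inner edge(51.. ) 52.8 60
   right nb inner edge(16) 11.0 37
tip u,v 5.1 36.4 178.1
at [ 476.  -111.2  178.1] az 12.4 tilt 1.98 zax [-0.0337 -0.0077 -0.9994] d [ -4.   -1.8 -38.1] dyaw 0.1 j6 -0.58
[-0.9, -3.0, 38.3, -0.1], 
al.png
al_2970.png
al_3035.png
al_3090.png
al_3435.png
c0.png
fin.png
o0.png
s3.png
scene0.png
side0.png
w1.png
w2.png
w2c.png
w4.png
w5.png
w6.png
w7.png
w8.png
w9.png
```

View pics/fin.png

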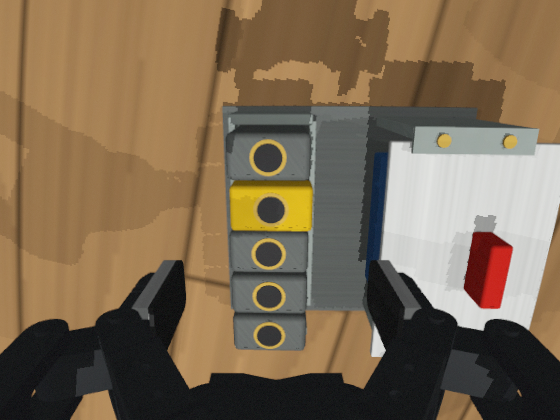

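```bash
python3 hold.py 0 616.8 -116.8 160 12.2 30
```

```text
at [ 476.  -111.2  178.1] az 12.4 tilt 1.98 zax [-0.0337 -0.0077 -0.9994] d [140.8  -5.6 -18.1] dyaw -0.2 j6 -0.58
[-7.1, 27.4, 2.7, 0.04], [-7.1, 27.4, 2.7, 0.04], [-7.1, 27.4, 2.7, 0.04], [-7.1, 27.4, 2.7, 0.04], [-7.1, 27.4, 2.7, 0.04],
```

Call:
step_arm:
  steps:
    - [-4,15,0,0]
    - [-8,30,0,0]
    - [-9,32,2,0]
    - [-9,32,2,0]
    - [-5,22,2,0]
    - [0,6,2,0]
  claw: 45

```text
time: 35.05
tool_pos: [0.6125, -0.1145, 0.1176]
tool_rot: [-0.021, 0.627, 0.779, -0.017]
contact_force: [-0.8, -0.4, 0.3]
gripper_width: 0.45
```

```bash
python3 hold.py 2 616.8 -116.8 106 12.2 30
```

```text
at [ 612.7 -114.   149.3] az 12.35 tilt 3.2 zax [-5.580e-02 -9.000e-04 -9.984e-01] d [  4.1  -2.8 -43.3] dyaw -0.1 j6 -0.51
[-2.0, 2.9, 21.5, 0.07], [-2.0, 2.9, 21.5, 0.07],
```

Call:
step_arm:
  steps:
    - [-2,3,8,0]
    - [-1,2,12,0]
    - [0,1,12,0]
    - [0,0.5,6,0]
    - [0,0,0,0]

```text
time: 35.65
tool_pos: [0.6115, -0.1153, 0.0739]
tool_rot: [-0.024, 0.627, 0.778, -0.019]
contact_force: [-0.2, 0.1, -0.1]
gripper_width: 0.451
```

```bash
python3 hold.py 1 616.8 -116.8 106 12.2 30; python3 -c "
from h import *
print(state()['contact_force'])
im,d,P=cloud('wrist'); P=P.reshape(-1,3)*1000
H,S,V=cv2.cvtColor(im.reshape(1,-1,3),cv2.COLOR_RGB2HSV)[0].astype(int).T
m=(P[:,2]>100)&(P[:,2]<126)&((H<8)|(H>172))&(S>150)&(abs(P[:,0]-617)<40)&(abs(P[:,1]+117)<50);print(np.percentile(P[m],[2,50,98],axis=0).round())"
```

```text
at [ 613.5 -115.4  106.3] az 12.31 tilt 3.44 zax [-6.000e-02  1.000e-04 -9.982e-01] d [ 3.3 -1.4 -0.3] dyaw -0.1 j6 -0.51
[-2.1, 2.9, 0.1, 0.11], 
[-0.09686481  0.23160065 -0.42905854]
[[ 608. -136.  103.]
 [ 617. -111.  121.]
 [ 626.  -95.  123.]]
```

Handle is between the fingers. Close on it.

Call:
step_arm:
  steps:
    - [-1,3,0,0]
    - [0,0,0,0]
    - [0,0,0,0]
    - [0,0,0,0]
    - [0,0,0,0]
  claw: 0

```text
time: 36.25
tool_pos: [0.6163, -0.1161, 0.0763]
tool_rot: [-0.022, 0.627, 0.778, -0.018]
contact_force: [-1.2, 0.3, -1.3]
gripper_width: 0.146
```

```bash
python3 k.py
```

```text
51.72140622754361 0.97606910681397 [-1.15294186  0.32638059 -1.33922831] 0.14577913782582597 [ 0.09072821 -0.25441105 -0.00793719]
at [ 618.1 -116.1  108.2] az 12.3 tilt 3.22 zax [-5.620e-02 -6.000e-04 -9.984e-01] d [0. 0. 0.] dyaw -0.3 j6 -0.51
[0.0, 0.0, 0.0, 0.3],
```

Call:
step_arm:
  steps:
    - [0,-10,0.6,0]
    - [0,-14,0.8,0]
    - [0,-14,0.8,0]
    - [0,-14,0.8,0]
    - [0,-10,0.6,0]
    - [0,-6,0.3,0]
    - [0,0,0,0]

```text
time: 36.95
tool_pos: [0.5545, -0.1298, 0.0762]
tool_rot: [-0.012, 0.627, 0.779, -0.009]
contact_force: [2.5, -1.7, -3.8]
gripper_width: 0.142
```

```bash
python3 k.py
```

```text
-12.403020949942348 0.5024812486676806 [ 2.49769467 -1.7199771  -3.83107851] 0.1424350026760331 [-0.03096604 -0.24634739  0.11486504]
at [ 555.5 -129.9  108.2] az 12.27 tilt 1.72 zax [-0.03    0.0013 -0.9995] d [0. 0. 0.] dyaw -0.3 j6 -0.57
[0.0, 0.0, 0.0, 0.27],
```

Call:
step_arm:
  steps:
    - [0,-6,0.2,0]
    - [0,0,0,0]

```text
time: 37.15
tool_pos: [0.5555, -0.1297, 0.0762]
tool_rot: [-0.005, 0.628, 0.779, -0.002]
contact_force: [-1.9, -1.7, -0.2]
gripper_width: 0.143
```

Call:
step_arm:
  steps:
    - [0,0,0,0]
    - [0,0,0,0]
    - [0,0,0,0]
    - [0,0,-8,0]
    - [0,0,-20,0]
    - [0,0,-30,0]
    - [0,0,-30,0]
    - [0,0,-15,0]
  claw: 45

```text
time: 37.95
tool_pos: [0.5526, -0.1302, 0.1827]
tool_rot: [-0.009, 0.628, 0.778, -0.005]
contact_force: [0.4, 0.2, 0.3]
gripper_width: 0.448
```

Call:
step_arm:
  steps:
    - [-12,-20,-8,0]
    - [-18,-30,-6,0]
    - [-18,-30,0,0]
    - [-8,-10,0,0]

```text
time: 38.35
tool_pos: [0.4773, -0.2058, 0.204]
tool_rot: [-0.006, 0.626, 0.78, -0.004]
contact_force: [0.1, 0.9, -0.6]
gripper_width: 0.451
```

```bash
python3 - <<'E'
from h import *
im,d,P=cloud('wrist'); save(im,'end.png'); P=P.reshape(-1,3)*1000
o=np.array([478.9,-147.8]); a=np.radians(12.5); e=np.array([np.cos(a),np.sin(a)]); f=np.array([-e[1],e[0]])
H,S,V=cv2.cvtColor(im.reshape(1,-1,3),cv2.COLOR_RGB2HSV)[0].astype(int).T
u=(P[:,:2]-o)@e; v=(P[:,:2]-o)@f
pl=(P[:,2]>91.5)&(P[:,2]<100)&(V>110)&(S<60)&(abs(v)<84)
print('plate front u',[np.percentile(u[pl&(abs(v-q)<6)],1).round(1) for q in (-30,0,30,50)],'rear',[np.percentile(u[pl&(abs(v-q)<6)],99).round(1) for q in (-30,0,30)])
y=(H>18)&(H<34)&(S>150)&(V>100)&(abs(P[:,2]-86)<6)&(abs(v-34)<14)
print('spare v',np.percentile(v[y],[2,50,98]).round(1),'u front',np.percentile(u[y],1).round(1),'z',np.median(P[y,2]))
print(state()['contact_force'],state()['tool_pos'],state()['time'])
im1,_,_=cloud('scene')
for l in ['tumbler','tin','weight']: print(l,[(np.round(r['box']),round(r['p'],2)) for r in boxes_of('scene',l)[:1]])
E
```

```text
plate front u [np.float64(14.7), np.float64(14.7), np.float64(15.1), np.float64(14.9)] rear [np.float64(128.0), np.float64(128.6), np.float64(128.0)]
spare v [20.6 35.8 47.3] u front -26.1 z 86.65169873403306
[-0.0385491  -2.51211207 -0.17152277] [ 0.47720877 -0.20667242  0.20413989] 38.4
tumbler [(array([344., 268.,  36.,  48.]), 0.67)]
tin [(array([269., 258.,  31.,  43.]), 0.82)]
weight [(array([179., 139.,  19.,  19.]), 0.74)]
```

View pics/end.png

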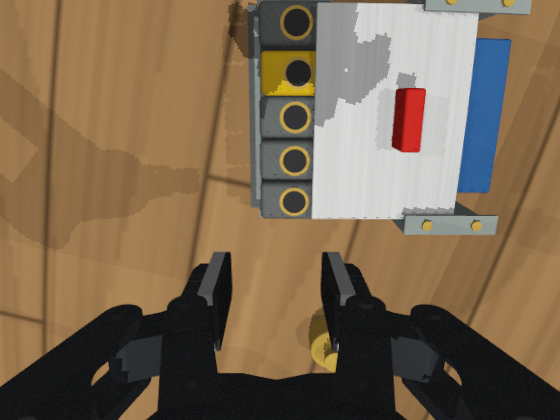

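The keeper's front edge is at box x ≈ 14.8 mm (14 when closed). The spare at pixel (285,72) is level with the row, and the other objects have not moved.

```bash
python3 -c "
from h import *
for i in range(4): grab_frame('side')
print(job_done())"
```

```text
the job is handed in; nothing more can be done
None
```

The spare is in the empty place (box y = +34 mm) with the keeper closed over the row, and I handed the job in at about 38.6 s of robot time. No verdict was reported.

**Sequence:** I drew the keeper back, stood the spare on the pad, took it again across its narrow ends and lowered it home with no sign of touching its neighbours. After letting go and lifting clear, I slid the keeper forward to its stop.

**Last checks:**
- **Spare:** its top is 86.6 mm up, level with the row. It lies about 1–2 mm from the middle of the place, judged from the last alignment. I did not get a clean separate measurement after release, because the colour mask also picked up the inserts' gold rings.
- **Keeper:** its front edge is at box x ≈ 14.8 mm, against 14 mm when closed, so it is within about 1 mm.
- **Neighbours:** in the wrist picture the four inserts stand upright in line. The two next to the spare kept their edges to about 1 mm in the wrist and scene cameras. The side camera read the right-hand edge about 3 mm off and was the noisier of the three.
- **Tumbler, tin and weight:** their image boxes moved by at most 1–3 pixels, which is within the detector's scatter.

**What went wrong or disagreed:**
- **Fingertips:** they sit about 30 mm behind the reported TCP, so the first grasp of the handle closed above it.
- **Keeper start:** it began about 10 mm from closed. I therefore pushed it against the rear stop, moved it forward and drew it back a second time to about 61 mm.
- **Tool tilt:** the tool tilted slowly with some moves. I straightened it once against the keeper's front stop and once by gripping a cradle cheek.

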